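# Reload the badge printer's roll stand

## Robot

A 6-joint arm with a two-finger parallel gripper is mounted at the origin on the work surface. World frame = base frame: x ahead of the robot, y to its left, z up, the work surface at z = 0. Lengths are in mm, angles in rad, forces in N, time in s.
With the tool pointing down it reaches from about 300 to 850 mm from the base axis. Payload 5.4 kg.
Tool frame: the origin (TCP) lies between the finger pads; the fingertips stand 22 mm ahead of it and the grasp point (between the pads) lies 3 mm ahead of it (arm.tcp_to_tips is the distance from the TCP to the fingertips, in mm); z points along the fingers, y is the line along which they close (so a half turn about z gives the same grasp; the last joint's range is limited). The gripper opens to 85 mm and grips with 20 to 120 N. Pads are 22 mm wide; open, the fingers measure 114 mm over their backs; the gripper's body (76 mm by 85 mm) begins 54 mm behind the grasp point. The pads swing forward as they close: fully open they stand 13 mm farther back than shut.
Start: joints at [-1.442, 0.158, 1.597, -0, 1.386, -0.21], TCP at [191.08, -542.305, 229.699] pointing down, gripper open.
Joint ranges: [-2.91, 2.91], [-0.94, 2.29], [0.18, 2.7], [-1.29, 4.43], [0.17, 2.64], [-3, 3]. Speed limits (rad/s): [2.57, 2.57, 3.14, 3.14, 3.14, 3.14].

## Interface

Orientations are given as [roll, pitch, yaw] about the fixed x, y, z axes, in that order (R = Rz(yaw) Ry(pitch) Rx(roll)).
In Python, from bench import monitor, vision, arm gives the robot as it stands.
- The arm moves only by the shell command python3 -m inch 'ROWS' [FORCE]. ROWS is JSON, a list that holds one entry, the list of rows, each a list of 7 numbers: the turn, a rotation vector about the tool's x, y, z in degrees, then the shift along the tool's x, y, z in mm, then the closure in counts, from 0 (fully open) to 255 (shut). In form: [[[wx, wy, wz, x, y, z, fingers], ...]]. A call has 1 to 12 rows; each row shifts and turns the commanded pose from where the row before left it, along the tool's axes as they then stand; what a row does not reach is not made up. A row lasts 1/12 s, in which the tool goes at most 41.7 mm and 7.16 degrees, less where a joint would pass 70% of its speed; a pose out of reach is approached as far as the arm can. A call with a gripper value outside its range is refused whole. The fingers move at their own pace and stop on an object; FORCE is the grip in N (left out, the last holds). Time passes only in rows, so rows that do not move let the fingers close. It gives the time, the measured TCP pose, the force, the opening and the grip force at its end, in the units of the state.
- monitor.get_obs(): the state, without advancing time (a new reading comes with each control period).
- vision.grab_frame(name): name is "side" or "top"; returns a dict with "pixels" (420x560x3 uint8, red, green, blue), "camera_matrix" (3x3 intrinsics, pixels), "R" (3x3) and "t" (3): a world point X has camera coordinates R X + t. Camera axes: x right, y down, z forward; pixel columns grow to the right and rows downward; lengths in mm; the calibration is good to about 2 mm. A picture is of the moment at which its call begins. There is no depth.
- arm.job_done(): hands the job in; it is judged then, once.
The state is a dict: "clock": time; "joint_positions": joint angles; "joint_vel": joint speeds; "tau": joint torques, N m; "position": TCP position; "ee_rot": TCP orientation; "wrist_force": force on the tool from outside, world axes, zero at the start; "wrist_torque": the same for the moment, N m; "finger_gap": finger opening in mm; "grip_force": force on a finger pad.
Only numpy, scipy, OpenCV 4.12 (cv2) and the standard library are available. Lean on these libraries where they do the work, as an engineer would, in place of code of your own. Each camera call takes 0.05 s, during which the arm holds its last target. There are 200 camera calls.

## Task

Load the roll stand beside the badge printer: slide the label roll onto the bare horizontal spindle first, right up to the stand's round backing disc, then the guide disc with its flat flange against the roll and its hub pointing outwards, then push the end cap over the spindle's free end until it meets the hub, so that the roll, disc and cap sit close together without gaps. Leave everything on the spindle and at rest, and do not disturb the mouse, the water bottle or the sign holder.

Things in the scene. Friction and masses are not known exactly. Their poses are not given: they have to be found in the camera images.
- stand: Roll stand, fixed: steel base plate (x -60 to +130 mm, 120 mm wide), an upright and a black backing disc 72 mm across carrying a plain aluminium spindle, level, 18 mm diameter, sticking out 141 mm from the disc's face (last 8 mm taper to 9 mm). Origin on the counter below the spindle's root; x along the spindle to its free end, z up. Spindle axis 115 mm above the counter, top of the stand 151 mm.
- spindle_root (a point): Centre of the backing disc's face, on the spindle axis, where the spindle begins; axes as the stand (x outwards along the spindle).
- spindle_tip (a point): Centre of the spindle's free end, 141 mm from the root.
- roll: Full roll of white label paper, wound hard and rigid, 62 mm diameter, 57 mm wide, core with a 25.4 mm through hole; about 0.14 kg. Origin at its centre; x along its axis (either end may go first). Lies with its axis level, 53 mm above the counter, in a shallow trough of its foam saddle.
- guide_disc: Black plastic guide disc: flange 72 mm diameter, 4 mm thick, with a hub 34 mm diameter and 32 mm long on one side; 21 mm hole right through (36 mm); about 45 g. Origin at the centre of the flange's flat face; x along the axis from flange to hub. Its axis is level, 55 mm above the counter; the hub, free to grip from both sides, rests on its saddle's pedestal, the flange in a slot.
- hub_end (a point): Centre of the hub's free end, 36 mm along the guide disc's x axis.
- end_cap: Black plastic end cap: ribbed barrel 38 mm diameter, 60 mm long, with a blind hole 21 mm diameter and 52 mm deep in one end; about 50 g. Origin at the centre of the open mouth; x along the axis from mouth to closed end. Lies level on its saddle, axis 55 mm above the counter. On the spindle it meets the hub before its hole bottoms out; it stays on by weight and friction.
- cap_end (a point): Centre of the end cap's closed end, 60 mm along its x axis.
- roll_saddle: Grey foam packing saddle of the roll, 76 x 84 mm, fixed to the counter; trough sides 32 mm high, 24 to 40 mm either side of the roll's axis. Origin on the counter about below the roll's centre.
- disc_saddle: Grey foam packing saddle of the guide disc, 76 x 70 mm, fixed to the counter; base 12 mm high, pedestal under the hub 27 mm wide and 41 mm high, lip behind the flange 44 mm wide and 38 mm high. Origin under its centre; the flange's flat face is about 9 mm to its -x side.
- cap_saddle: Grey foam packing saddle of the end cap, 76 x 70 mm, fixed to the counter; base 12 mm high, pedestal 28 mm wide and 39 mm high. Origin under its centre, about below the cap's middle.
- printer: White and grey badge printer, 150 x 190 mm, 128 mm high, fixed beside the stand, centred 270 mm to the spindle's +y side. Origin under its centre.
- mouse: Black computer mouse, 104 x 60 x 30 mm; bystander. Origin under its centre.
- water_bottle: Closed clear water bottle, 62 mm diameter, 200 mm tall; bystander. Origin under its centre.
- sign_holder: Black counter sign holder, 110 mm wide and about 100 mm tall; bystander. Origin under its centre.
There are look-alikes about, which are no part of the job. What is shaped like the end_cap but green or purple is not meant.

How it is judged:
By the outcome, as a careful person would: the job done as asked, in the order asked, and still so for the second after the job is handed in, with the robot touching nothing.
It also fails if it takes over 72 s, if anything falls off the work surface, if the arm or the gripper's body presses on something with over 40 N, if the wrist force passes 120 N, or if a joint passes its speed limit or range.

## Working session

There is one attempt and no reset: what is moved stays moved. The work goes in short steps, Python scripts to look and compute and a shell command to move; the robot and the scene stay as the last step left them, time stands still between calls to the robot, and variables do not carry over. Pictures are saved under pics/ and viewed, at most 10 in all, crops included, and the job is handed in when it is done.

```bash
mkdir -p pics; ls; python3 - <<'E'
from bench import monitor, vision, arm
import cv2,numpy as np
for n in("side","top"):
    f=vision.grab_frame(n); cv2.imwrite(f"pics/{n}0.png",cv2.resize(f["pixels"][:,:,::-1],(800,600),interpolation=cv2.INTER_CUBIC))
    np.savez(f"{n}0.npz",**f)
    print(n,f["camera_matrix"],f["R"],f["t"], -np.array(f["R"]).T@f["t"])
print(monitor.get_obs(),arm.tcp_to_tips)
E
```

```text
pics
side [[379.19841191   0.         275.29287404]
 [  0.         379.19841191 211.27057056]
 [  0.           0.           1.        ]] [[-0.99902338 -0.04322519  0.00915791]
 [-0.03580524  0.67053882 -0.7410099 ]
 [ 0.02588956 -0.74061412 -0.67143165]] [ 541.09392252  108.57950269 1037.04603956] [517.60452918 718.63305436 771.80872897]
top [[408.40733701   0.         271.17679788]
 [  0.         408.40733701 211.72961291]
 [  0.           0.           1.        ]] [[-0.00526762 -0.99983207  0.01755247]
 [-0.9926088   0.00309976 -0.12131844]
 [ 0.12124366 -0.0180618  -0.99245844]] [ -28.75029809  571.56252195 1183.48573129] [ 423.69640384   -9.14129604 1244.40610991]
{'clock': 0.1, 'joint_positions': array([-1.44210535e+00,  1.58992478e-01,  1.59810576e+00,  3.07046814e-05,
        1.38620727e+00, -2.10071408e-01]), 'joint_vel': array([ 1.38595934e-03, -1.62211019e-03, -2.69306347e-03, -9.22780117e-04,
       -6.30648570e-04, -7.93402284e-05]), 'tau': array([-7.99938771e-04, -3.96990108e+01, -3.32337892e+01, -3.62487763e-04,
        4.16363269e-03, -9.61947364e-06]), 'position': array([ 191.01730769, -541.76879087,  228.8120095 ]), 'ee_rot': array([-3.13992375e+00, -3.86690996e-04,  3.38756401e-01]), 'wrist_force': array([-0.29045012, -0.38899732, -0.16071501]), 'wrist_torque': array([-0.03594304, -0.0418543 ,  0.00468616]), 'grip_force': 0.0, 'finger_gap': 85.27021889823685} 22.0
```

View pics/top0.png

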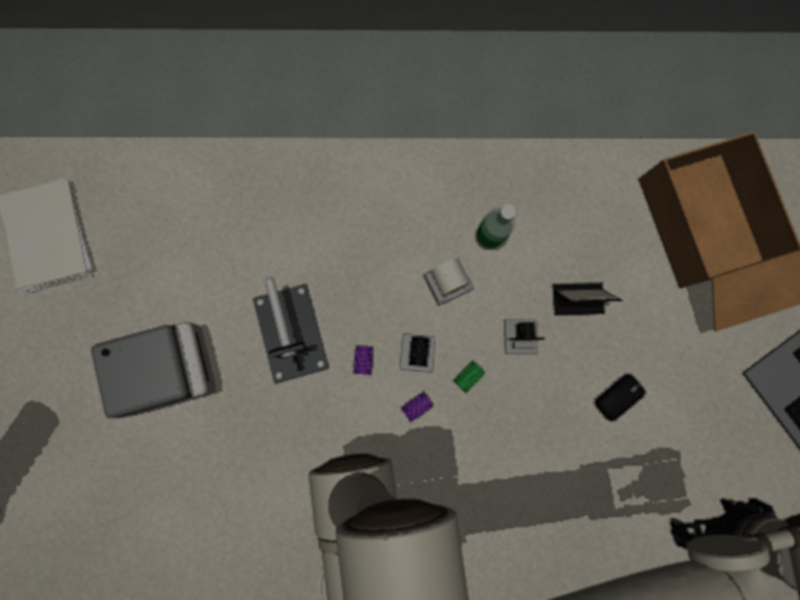

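View pics/side0.png

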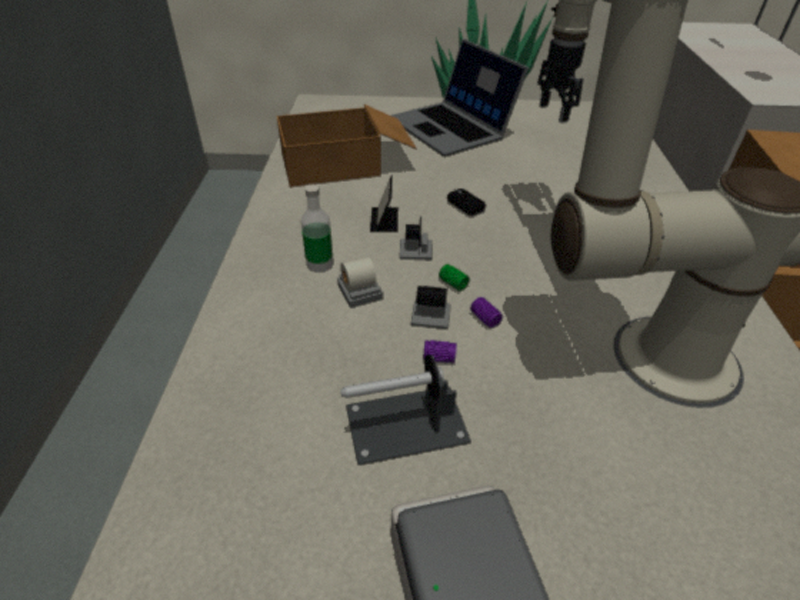

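Top view: the stand runs from its disc at about (290,350) to the tip (270,280). The roll is at (450,275), the guide disc at (525,335) and the black barrel on its saddle at (420,351). Cap-shaped candidates are purple (363,360), purple (417,406), green (469,376) and black (420,351). Only the black one fits: right colour, lying on a saddle. Next I'll confirm it in an enlarged crop.

```bash
python3 - <<'E'
import cv2,numpy as np
t=np.load("top0.npz")["pixels"][:,:,::-1]; s=np.load("side0.npz")["pixels"][:,:,::-1]
a=cv2.resize(t[172:272,170:390],(800,364),interpolation=cv2.INTER_CUBIC)
b=cv2.resize(s[155:235,225:325],(290,232),interpolation=cv2.INTER_CUBIC)
c=cv2.resize(s[235:325,230:340],(284,232),interpolation=cv2.INTER_CUBIC)
d=cv2.resize(s[190:235,280:325],(226,232),interpolation=cv2.INTER_CUBIC)
m=np.vstack([a,np.hstack([b,c,d])])
cv2.imwrite("pics/crop1.png",np.clip(m.astype(float)*1.6,0,255).astype(np.uint8))
E
```

```text
(no output)
```

View pics/crop1.png

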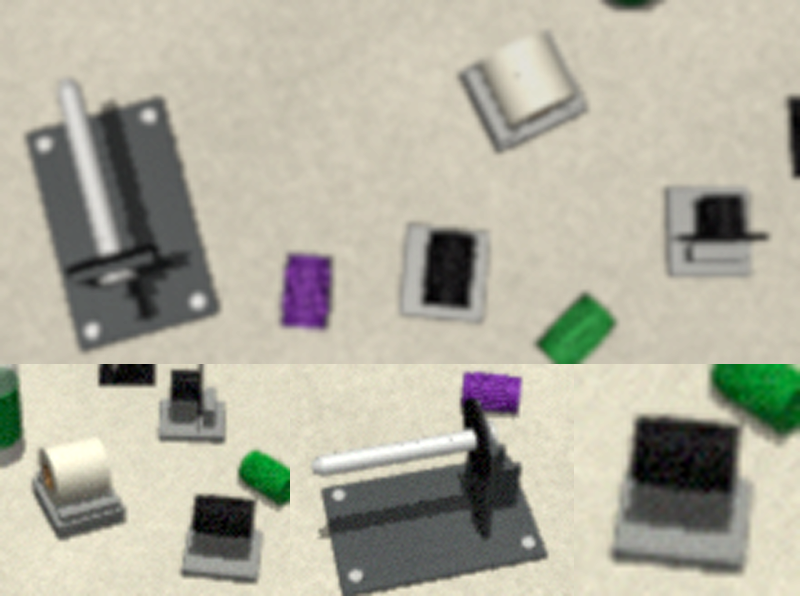

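The crop confirms it. The black ribbed barrel lies alone on a grey saddle at crop (449,268), while the purple and green ones lie loose on the counter. The disc's flange is on the robot side with its hub away from the robot. The cap's ends can't be seen, so I'll check its mouth once it is in hand. Now measuring.

```bash
cat > h.py <<'E'
import cv2,numpy as np
def ld(n):
    d=np.load(n); return d["pixels"],d["camera_matrix"],d["R"],d["t"]
def ray(cam,uv):
    _,K,R,t=cam; d=R.T@np.linalg.solve(K,[uv[0],uv[1],1.]); return -R.T@t,d
def onz(cam,uv,z):
    c,d=ray(cam,uv); return c+d*(z-c[2])/d[2]
def tri(c1,u1,c2,u2):
    a,d=ray(c1,u1); b,e=ray(c2,u2)
    s=np.linalg.lstsq(np.c_[d,-e],b-a,rcond=None)[0]; p,q=a+s[0]*d,b+s[1]*e
    return (p+q)/2,np.linalg.norm(p-q)
def proj(cam,X):
    _,K,R,t=cam; p=K@(R@np.asarray(X,float)+t); return p[:2]/p[2]
def mom(w,x0,y0):
    m=cv2.moments(w.astype(np.float32)); cx,cy=m["m10"]/m["m00"],m["m01"]/m["m00"]
    C=np.array([[m["mu20"],m["mu11"]],[m["mu11"],m["mu02"]]])/m["m00"]
    e,v=np.linalg.eigh(C); return np.array([cx+x0,cy+y0]),v[:,1],np.sqrt(12*e)
E
python3 - <<'E'
from h import *
T=ld("top0.npz");S=ld("side0.npz")
g=T[0].mean(2)
def blob(g,x0,x1,y0,y1,f):
    w=np.clip(f(g[y0:y1,x0:x1]),0,1)
    n,l,st,_=cv2.connectedComponentsWithStats((w>.15).astype(np.uint8)); k=1+st[1:,4].argmax()
    return mom(w*(l==k),x0,y0)
for n,b,f,z in(("cap",(284,304,231,262),lambda a:(60-a)/45,55),("roll",(298,332,178,214),lambda a:(a-128)/20,53)):
    c,v,L=blob(g,*b,f); X=onz(T,c,z); d=onz(T,c+v*5,z)-onz(T,c-v*5,z); print(n,c,L,X,np.degrees(np.arctan2(d[1],d[0])))
print("rollpatch");print(g[176:216:3,296:336:3].astype(int))
print("cap");print(g[231:262:2,282:306:1].astype(int))
print("disc");print(g[218:250,350:386:1].astype(int))
print("spin");print(g[190:244:2,180:214].astype(int))
E
```

```text
cap [292.9887047  245.41962061] [11.89560161 19.185334  ] [470.1084514  -93.70293069  55.        ] 173.38737608358778
roll [314.79995342 191.77247322] [ 8.3084337  18.34574071] [ 628.40638176 -160.39781048   53.        ] -156.65550135195105
rollpatch
[[121 121 124 120 123 124 125 119 119 123 122 124 126 124]
 [126 122 119 121 123 124 123 122 120 121 121 124 126 122]
 [123 124 122 121 121 124 130 122  95 123 118 124 123 122]
 [126 125 124 122 131 138 138 129 106 107 122 123 123 120]
 [125 123 105 115 133 137 138 135 119  92 121 122 122 123]
 [108  96  73 103 126 134 139 137 127 105 106 120 125 126]
 [ 97  91  91  87 119 133 138 139 135 119  91 117 123 120]
 [124  62 108  73 106 127 135 137 137 127 101  96 125 123]
 [123  95  90  98  90 118 133 138 122  73  86  99 122 124]
 [122 122  62 107  76 107 113  65  77 105  90  92 121 121]
 [126 127  92  90  94  66  90 105  94  89 117 124 126 123]
 [123 123 123  58 106  92  82  89 119 125 124 124 125 122]
 [126 123 126  96  81  88 118 124 125 124 124 120 123 121]
 [123 125 121 123 123 124 125 121 124 125 123 126 125 121]]
cap
[[123 123 121 121 
[... 4908 characters left out ...]
 118 108  81  61  56  57  56  56  56  56  56  56  57  65  91 120 134
  136 128 108  83  59  55  47  34  28  28  28  30  33  46  55  57]
 [123 123 120 102  69  56  56  57  57  56  56  56  56  56  60  82 110 127
  135 133 119  97  72  57  53  45  35  28  29  30  29  34  47  55]
 [123 122 119 105  79  61  57  58  58  56  57  56  57  56  57  64  88 116
  130 136 129 110  85  62  56  56  49  33  27  28  27  29  39  53]
 [123 120 119 116  99  68  57  58  57  57  57  57  57  58  57  59  77 106
  127 132 127 111  87  55  40  36  27  15  13  12  17  15  14  33]
 [123 121 119 119 107  81  60  57  58  58  57  58  56  55  49  45  45  56
   62  54  45  31  21  18  18  21  30  41  44  48  49  44  26  22]]
```

```bash
python3 - <<'E'
from h import *
np.set_printoptions(linewidth=220,precision=2,suppress=True)
T=ld("top0.npz");S=ld("side0.npz")
im=T[0].astype(float);g=im.mean(2)
# spindle
L=[]
for r in range(206,239):
    p=g[r,180:214]; k=p[6:24].argmax()+6
    i=k
    while p[i]>96:i-=1
    l=i+(96-p[i])/(p[i+1]-p[i])
    j=k
    while p[j]>78:j+=1
    rr=j-(78-p[j])/(p[j-1]-p[j]); L.append((180+(l+rr)/2,r,rr-l))
L=np.array(L);k=np.polyfit(L[:,1],L[:,0],1);print("spin",k,"width",L[:,2].mean(),"res",np.std(L[:,0]-np.polyval(k,L[:,1])))
A=[onz(T,(np.polyval(k,r),r),115) for r in(195.5,240.5)];d=A[0]-A[1];print("tip/root~",A,np.linalg.norm(d),"yaw",np.degrees(np.arctan2(d[1],d[0])))
print("axis profile",[(r,int(g[r,int(round(np.polyval(k,r)))])) for r in list(range(190,200))+list(range(234,246))])
# roll R-B and rotated profile
rb=im[:,:,0]-im[:,:,2]
print("rb roll",rb[185:197:4,306:322:4],"counter",rb[180,340:350:3])
for a in(24,27,30):
    M=cv2.getRotationMatrix2D((314.5,193.5),-a,1);W=cv2.warpAffine(im,M,(560,420),flags=cv2.INTER_CUBIC)
    G=W.mean(2);print(a,"rows",G[176:214,309:319].mean(1).astype(int),"cols",G[186:198,296:334].mean(0).astype(int))
# disc
print(g[222:246,352:384].astype(int).tolist().__repr__().replace('], [',']\n['))
E
```

```text
spin [  0.26 137.36] width 6.074343038394437 res 0.03460348858189861
tip/root~ [array([608.01, 201.67, 115.  ]), array([482.46, 167.15, 115.  ])] 130.21328986019086 yaw 15.374509182767254
axis profile [(190, 125), (191, 124), (192, 122), (193, 114), (194, 112), (195, 118), (196, 130), (197, 131), (198, 134), (199, 135), (234, 136), (235, 137), (236, 133), (237, 133), (238, 136), (239, 138), (240, 127), (241, 92), (242, 45), (243, 23), (244, 45), (245, 55)]
rb roll [[16.  9. 11. 15.]
 [14. 13.  6. 17.]
 [13. 16.  9. 12.]] counter [16. 15. 15. 16.]
24 rows [122 122 122 122 121 121 124 130 134 135 135 134 135 135 134 132 133 134 134 134 134 133 134 134 134 132 111  73  67  93 106  96  83 103 121 124 124 124] cols [124 113  81  63  83 104 107  95  77  77  92 105 114 122 128 132 134 136 137 139 138 138 137 135 131 125 118 108  95  93 109 121 121 120 121 122 123 123]
27 rows [122 122 122 122 121 121 124 130 133 134 134 134 134 134 133 132 133 134 134 134 134 134 134 134 135 132 111  71  67  94 106  95  83 105 121 124 124 124] cols [125 116  85  62  80 103 108  97  79  76  90 104 113 121 12
[... 3167 characters left out ...]
06, 105, 105, 105, 104, 104, 103, 104, 103, 103, 103, 103, 103, 103, 110, 118, 118, 117, 117, 118, 119, 119]
[106, 82, 89, 106, 107, 99, 74, 51, 74, 100, 102, 101, 101, 100, 101, 100, 100, 100, 99, 98, 99, 100, 99, 96, 107, 117, 119, 120, 120, 119, 119, 119]
[107, 84, 89, 106, 107, 99, 80, 61, 69, 87, 89, 87, 87, 86, 86, 86, 86, 85, 85, 85, 85, 90, 94, 97, 107, 118, 121, 121, 121, 119, 120, 120]
[111, 90, 90, 105, 108, 104, 98, 92, 93, 97, 97, 96, 95, 95, 96, 95, 94, 94, 95, 93, 94, 96, 99, 102, 108, 120, 123, 123, 121, 120, 121, 121]
[114, 93, 89, 105, 108, 107, 106, 105, 106, 105, 105, 104, 104, 104, 104, 104, 104, 103, 103, 103, 103, 102, 103, 103, 108, 119, 121, 120, 120, 119, 121, 122]]
```

```bash
python3 - <<'E'
from h import *
np.set_printoptions(linewidth=220,precision=1,suppress=True)
T=ld("top0.npz");S=ld("side0.npz")
print("roll z53/84",onz(T,(314.2,192.6),53),onz(T,(314.2,192.6),84))
print("hub lateral",onz(T,(367.6,231),55),"flange top",onz(T,(368.2,236.8),91),"hub end",onz(T,(367.5,224.9),72))
print("cap far end z74",onz(T,(293,235),74),onz(T,(293,255),74),"cap c z60",onz(T,(293,245.4),60))
root=np.array([480.5,166.6,115]);u=lambda a:np.array([np.cos(np.radians(a)),np.sin(np.radians(a)),0])
P={}
P['spin']=[root,root+u(15.4)*141]
r=np.array([621,-160,53.]);P['roll']=[r-u(27)*28.5,r+u(27)*28.5,r+[0,0,31]]
c=np.array([469,-93.5,55.]);P['cap']=[c-u(-6.6)*30,c+u(-6.6)*30]
f=np.array([490,-304,55.]) if 0 else onz(T,(368,236.8),91)-[0,0,36];P['disc']=[f,f+u(1)*36,f+[0,0,36]]
out=[]
for cam,box in((T,(170,172,390,272)),(S,(225,150,345,330))):
    x0,y0,x1,y1=box;k=3.6 if cam is T else 3.3
    m=cv2.resize(cam[0][y0:y1,x0:x1,::-1],None,fx=k,fy=k,interpolation=cv2.INTER_CUBIC);m=np.clip(m*1.5,0,255).astype(np.uint8)
    for n,pp in P.items():
        q=[proj(cam,X) for X in pp]
        for p in q: cv2.drawMarker(m,tuple(int(v) for v in ((p-[x0,y0]+.5)*k)),(0,0,255),cv2.MARKER_CROSS,9,1)
    out.append(m)
h=np.full((600,800,3),60,np.uint8)
cv2.imwrite("pics/ov_side.png",out[1])
# side spindle subpixel: column-wise vertical profile
g=S[0].mean(2)
a,b=proj(S,P['spin'][0]),proj(S,P['spin'][1]);print("side proj root,tip",a,b)
for c in range(246,302,8):
    y=a[1]+(b[1]-a[1])*(c-a[0])/(b[0]-a[0]);yy=int(y)-7;print(c,round(y,1),yy,g[yy:yy+15,c].astype(int))
E
```

```text
roll z53/84 [ 625.9 -158.6   53. ] [ 620.7 -154.7   84. ]
hub lateral [ 511.2 -313.    55. ] flange top [ 492.1 -305.    91. ] hub end [ 527.7 -309.    72. ]
cap far end z74 [499.2 -92.7  74. ] [442.1 -92.1  74. ] cap c z60 [470.  -93.4  60. ]
side proj root,tip [299.8 263.9] [237.4 274.8]
246 273.3 266 [132 131 129 129 141 156 161 149 135 112  91  86 118 126 131]
254 271.9 264 [127 127 128 129 130 149 160 157 141 125 105  84  94 127 132]
262 270.5 263 [130 130 130 133 135 153 162 153 135 115  95  87 110 134 132]
270 269.1 262 [134 135 133 128 142 156 157 145 129 110  88  97 129 131 131]
278 267.7 260 [133 133 133 130 133 142 159 156 139 121 100  87 107 131 131]
286 266.3 259 [136 132 131 133 140 152 158 148 133 113  90  89 121 132 130]
294 264.9 257 [133 131 130 130 131 146 157 159 141 126 103  88 102 129 132]
```

View pics/ov_side.png

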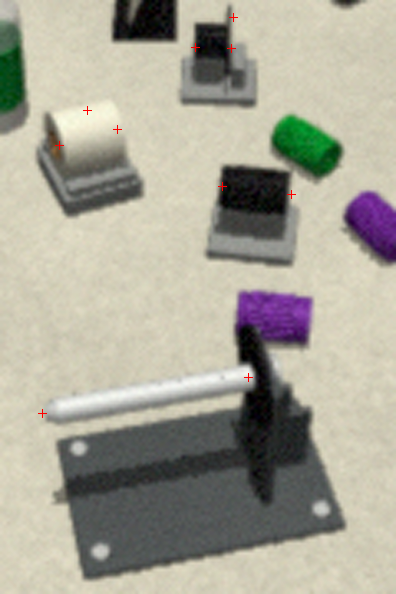

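The side view agrees with my estimates. The spindle line fits within about 0.2 px, but its tip sits about 1.5 px (3 mm) nearer the robot. The cap and disc marks line up, and the roll is about 2 px further in +x.

```bash
cat > plan.py <<'E'
import sys,numpy as np
from bench import monitor
from scipy.spatial.transform import Rotation as Ro
def st():
    o=monitor.get_obs(); return o
def plan(x,y,z,yaw):
    o=st(); R0=Ro.from_euler('xyz',o["ee_rot"]); R1=Ro.from_euler('xyz',[np.pi,0,np.radians(yaw)])
    print("t %.2f"%o["clock"],"pos",o["position"].round(1),"rpy",np.degrees(o["ee_rot"]).round(1),"gap %.1f grip %.0f"%(o["finger_gap"],o["grip_force"]),"F",o["wrist_force"].round(1))
    print("turn",np.degrees((R0.inv()*R1).as_rotvec()).round(1),"then shift",R1.inv().apply(np.array([x,y,z])-o["position"]).round(1))
if __name__=="__main__": plan(*map(float,sys.argv[1:5]))
E
python3 - <<'E'
from h import *
T=ld("top0.npz");S=ld("side0.npz")
im=T[0].astype(int)
m=((im[:,:,1]-im[:,:,0]>12)).astype(np.uint8);m[:,:320]=0;m[:, 380:]=0;m[200:]=0;m[:120]=0
ys,xs=np.nonzero(m);print("green",xs.min(),xs.max(),ys.min(),ys.max(),onz(T,(xs.mean(),ys.mean()),45))
print("cap top",onz(T,(508/1.4286,212/1.4286),200), "tri",tri(T,(508/1.4286,212/1.4286),S,(313/1.4286,190/1.4286)))
E
python3 plan.py 623 -159 200 27
```

```text
green 334 356 149 172 [ 721.87941399 -252.75573938   45.        ]
cap top [ 718.79593212 -251.6153338   200.        ] tri (array([ 720.14970985, -253.23096931,  192.99774454]), np.float64(1.2036123875662343))
t 0.10 pos [ 191.  -541.8  228.8] rpy [-179.9   -0.    19.4] gap 85.3 grip 0 F [-0.3 -0.4 -0.2]
turn [-0.1 -0.  -7.6] then shift [ 558.7 -144.9   28.8]
```

```bash
python3 -m inch '[[[0,0,-3.8,0,0,0,0],[0,0,-3.8,0,0,0,0],[0,0,0,28,-7,0,0],[0,0,0,28,-7,0,0],[0,0,0,28,-7,0,0],[0,0,0,28,-7,0,0],[0,0,0,28,-7,0,0],[0,0,0,28,-7,0,0],[0,0,0,28,-7,0,0],[0,0,0,28,-7,0,0],[0,0,0,28,-7,0,0],[0,0,0,28,-7,0,0]]]' 
python3 -m inch '[[[0,0,0,28,-7,0,0],[0,0,0,28,-7,0,0],[0,0,0,28,-7,0,0],[0,0,0,28,-7,0,0],[0,0,0,28,-7,0,0],[0,0,0,28,-7,0,0],[0,0,0,28,-7,0,0],[0,0,0,28,-7,0,0],[0,0,0,0,0,0,0],[0,0,0,0,0,0,0]]]'
python3 plan.py 623 -159 130 27
```

```text
clock: 1.1
position: [409.5, -351.4, 229.3]
ee_rot: [-3.141, 0.0, 0.471]
wrist_force: [0.2, 0.2, 0.3]
finger_gap: 85.8
grip_force: 0.0
clock: 1.93
position: [583.2, -200.0, 228.9]
ee_rot: [-3.141, 0.001, 0.474]
wrist_force: [-0.5, -0.1, -0.4]
finger_gap: 85.8
grip_force: 0.0
t 1.93 pos [ 583.2 -200.   228.9] rpy [-1.799e+02  1.000e-01  2.720e+01] gap 85.8 grip 0 F [-0.5 -0.1 -0.4]
turn [-0.1  0.1  0.2] then shift [ 54.1 -18.5  98.9]
```

```bash
python3 -m inch '[[[0,0,0,18,-6,0,0],[0,0,0,18,-6,0,0],[0,0,0,18,-6.5,0,0],[0,0,0,0,0,25,0],[0,0,0,0,0,25,0],[0,0,0,0,0,25,0],[0,0,0,0,0,24,0],[0,0,0,0,0,0,0]]]' 
python3 -m inch '[[[0,0,0,0,0,20,0],[0,0,0,0,0,20,0],[0,0,0,0,0,20,0],[0,0,0,0,0,11,0],[0,0,0,0,0,0,0]]]'
python3 plan.py 623 -159 59 27
```

```text
clock: 2.6
position: [618.0, -159.5, 124.3]
ee_rot: [-3.133, 0.007, 0.47]
wrist_force: [-0.3, 0.2, -1.5]
finger_gap: 85.1
grip_force: 0.0
clock: 3.02
position: [620.6, -160.1, 57.6]
ee_rot: [-3.138, 0.003, 0.471]
wrist_force: [0.2, 0.1, -0.2]
finger_gap: 85.3
grip_force: 0.0
t 3.02 pos [ 620.6 -160.1   57.6] rpy [-179.8    0.2   27. ] gap 85.3 grip 0 F [ 0.2  0.1 -0.2]
turn [-0.2  0.2 -0. ] then shift [ 2.6  0.1 -1.4]
```

```bash
python3 -m inch '[[[0,0,0,0,0,0,120],[0,0,0,0,0,0,120],[0,0,0,0,0,0,120],[0,0,0,0,0,0,120],[0,0,0,0,0,0,120],[0,0,0,0,0,0,120],[0,0,0,0,0,0,120],[0,0,0,0,0,0,120]]]' 40
```

```text
clock: 3.68
position: [623.6, -159.4, 63.4]
ee_rot: [-3.142, -0.002, 0.472]
wrist_force: [-4.8, 4.5, 11.5]
finger_gap: 50.9
grip_force: 40.2
```

The gap of 51 mm is less than 62 mm, so the pads closed above the roll's middle; they stand back when open. I'll reopen and go lower.

```bash
python3 -m inch '[[[0,0,0,0,0,0,0],[0,0,0,0,0,0,0],[0,0,0,0,0,0,0],[0,0,0,0,0,0,0],[0,0,0,0,0,0,0]]]'; python3 plan.py 623 -159 51 27;  python3 - <<'E'
from bench import vision
import cv2,numpy as np
f=vision.grab_frame("side");np.savez("side1.npz",**f)
m=cv2.resize(f["pixels"][120:240,180:330,::-1],None,fx=4,fy=4,interpolation=cv2.INTER_CUBIC)
cv2.imwrite("pics/s1.png",np.clip(m*1.4,0,255).astype(np.uint8))
E
```

```text
clock: 4.1
position: [622.6, -160.3, 59.7]
ee_rot: [3.141, 0.0, 0.471]
wrist_force: [0.1, 0.2, 0.2]
finger_gap: 84.9
grip_force: 0.0
t 4.10 pos [ 622.6 -160.3   59.7] rpy [180.   0.  27.] gap 84.9 grip 0 F [0.1 0.2 0.2]
turn [0. 0. 0.] then shift [ 1.  -0.9  8.7]
```

View pics/s1.png

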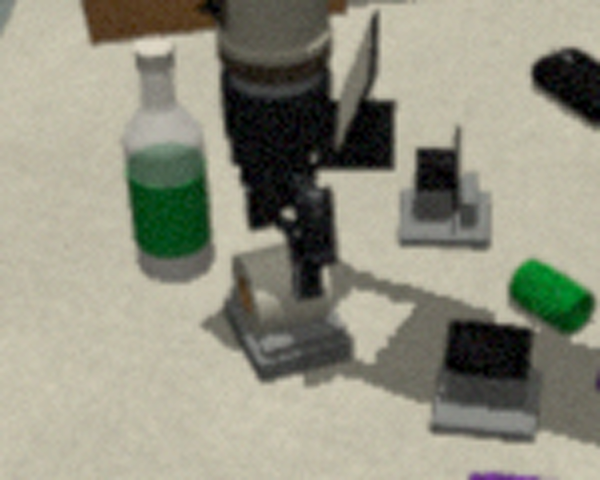

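The picture shows the roll still in its saddle, with the near finger at (308,250) close to its middle. Going 8 mm lower and gripping.

```bash
python3 -m inch '[[[0,0,0,0,0,4,0],[0,0,0,0,0,4.5,0],[0,0,0,0,0,0,40],[0,0,0,0,0,0,80],[0,0,0,0,0,0,120],[0,0,0,0,0,0,120],[0,0,0,0,0,0,120],[0,0,0,0,0,0,120],[0,0,0,0,0,0,120]]]' 40
```

```text
clock: 4.9
position: [622.6, -160.1, 51.3]
ee_rot: [-3.142, -0.0, 0.471]
wrist_force: [-1.2, 0.9, 0.9]
finger_gap: 58.9
grip_force: 43.1
```

```bash
python3 -m inch '[[[0,0,0,0,0,-6,120],[0,0,0,0,0,-12,120],[0,0,0,0,0,-20,120],[0,0,0,0,0,-20,120],[0,0,0,0,0,0,120],[0,0,0,0,0,0,120]]]'; python3 - <<'E'
from bench import vision
import cv2,numpy as np
a=[]
for n,(x,y) in(("side",(200,130)),("top",(270,140))):
    f=vision.grab_frame(n);np.savez(n+"2.npz",**f)
    a.append(cv2.resize(f["pixels"][y:y+110,x:x+100,::-1],None,fx=4,fy=4,interpolation=cv2.INTER_CUBIC))
cv2.imwrite("pics/s2.png",np.clip(np.hstack(a)*1.4,0,255).astype(np.uint8))
E
```

```text
clock: 5.4
position: [623.9, -160.8, 111.2]
ee_rot: [3.138, -0.003, 0.471]
wrist_force: [-0.2, -0.4, -1.5]
finger_gap: 59.0
grip_force: 43.3
```

View pics/s2.png

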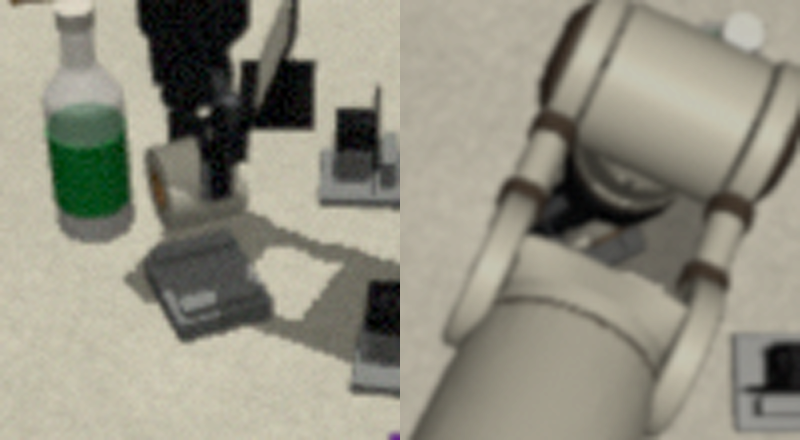

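The roll is clear of its saddle and level, with its core hole at about (157,190) in the crop. I'll check its offset in the hand with that core.

```bash
python3 - <<'E'
from h import *
S=ld("side2.npz");im=S[0].astype(int)
c=im[150:200,225:270];m=((c[:,:,0]-c[:,:,2])>40).astype(np.uint8)
n,l,st,ce=cv2.connectedComponentsWithStats(m);k=1+st[1:,4].argmax();print(st[k],ce[k]+[225,150])
u=np.array([np.cos(.471),np.sin(.471),0])
for z in(109,113,117):
  for a in(24,28.5,33): print(z,a,proj(S,np.array([623.9,-160.8,z])+a*u).round(1))
E
python3 plan.py 623 -159 200 15.4
```

```text
t 5.50 pos [ 621.9 -159.9  108.2] rpy [-1.799e+02  1.000e-01  2.700e+01] gap 59.1 grip 43 F [ 0.4  1.3 -1.5]
turn [-0.1  0.1 11.6] then shift [  1.3  -0.6 -91.8]Traceback (most recent call last):
  File "<stdin>", line 4, in <module>
ValueError: attempt to get argmax of an empty sequence
```

```bash
python3 - <<'E'
from h import *
S=ld("side2.npz");im=S[0].astype(int)
x,y=232,165
c=im[y:192,x:250];d=c[:,:,0]-c[:,:,2]
print(d[::2,::1]);w=np.clip(d-28,0,20)*1.
n,l,st,ce=cv2.connectedComponentsWithStats((w>0).astype(np.uint8));k=1+st[1:,4].argmax();print(mom(w*(l==k),x,y)[0],st[k])
u=np.array([np.cos(.471),np.sin(.471),0])
for z in(109,113):
  for a in(24,28.5,33): print(z,a,proj(S,np.array([622.3,-160,z])+a*u).round(1))
E
```

```text
[[13 16 17 18 18 18 17 16 19 13  7  8  7  8 12 11 10  5]
 [13 18 17 15 13 12 10 11 12  9 14 12 15 13 11 14 11  8]
 [12 16 18 15 11  9  9 13 13 11 16 12 14 12 14 12 14 10]
 [ 8 17 20 16 11 13 11  9 13 11 14  8 15 13 13 12 12 10]
 [11 16 15 15 14 13 22 13 12 10 14 10 12 14  9 13 11 11]
 [ 8 18 18 19 16 13 25 28 14 10 14 15 13  9 12 14 11 10]
 [ 4 13 17 19 19 16 25 38 34 13 11 13 12 12  9 11  8 10]
 [ 7 14 17 19 18 16 13 31 37 19 11 14 12 11 13 11 11  8]
 [ 6 14 18 17 19 18 16 13 23 16  8 11 10 10  9  9 13 11]
 [ 9 10 16 17 20 19 14 12  9  8  8 10  5  8  8 10 11  7]
 [ 9 12 17 18 17 21 17 16  9  6  8 10  5  5  7  7 10  8]
 [16 16 19 16 19 15 18 17 17  9  9  8 11 10 12  8  9 10]
 [16 18 18 17 18 18 17 16 15 11  9 10  9 10  7  7  5  5]
 [17 18 19 21 17 16 12  9  4  4  1  3  3  2  4  0  3  3]]
[239.48148148 177.88888889] [ 7 11  2  5  8]
109 24 [242.4 178.2]
109 28.5 [241.  178.6]
109 33 [239.5 178.9]
113 24 [242.4 177.1]
113 28.5 [240.9 177.4]
113 33 [239.4 177.8]
```

```bash
python3 -m inch '[[[0,0,0,0,0,-23,120],[0,0,0,0,0,-23,120],[0,0,0,0,0,-23,120],[0,0,0,0,0,-23,120],[0,0,5.8,0,0,0,120],[0,0,5.8,0,0,0,120],[0,0,0,9,-25,0,120],[0,0,0,9,-25,0,120],[0,0,0,9,-25,0,120],[0,0,0,9,-25,0,120],[0,0,0,9,-25,0,120],[0,0,0,9,-25,0,120]]]'
python3 -m inch '[[[0,0,0,9,-25,0,120],[0,0,0,9,-25,0,120],[0,0,0,9,-25,0,120],[0,0,0,9,-25,0,120],[0,0,0,9,-25,0,120],[0,0,0,9,-25,0,120],[0,0,0,9,-25,0,120],[0,0,0,9,-27,0,120],[0,0,0,0,0,0,120],[0,0,0,0,0,0,120]]]'
python3 plan.py 650 213.5 113 15.4
```

```text
clock: 6.5
position: [633.8, 0.2, 199.1]
ee_rot: [-3.14, 0.003, 0.269]
wrist_force: [0.6, 0.3, -0.9]
finger_gap: 59.1
grip_force: 43.7
clock: 7.33
position: [649.3, 214.0, 198.9]
ee_rot: [-3.141, 0.003, 0.272]
wrist_force: [0.0, -0.4, -2.0]
finger_gap: 59.0
grip_force: 43.7
t 7.33 pos [649.3 214.  198.9] rpy [-180.     0.2   15.6] gap 59.0 grip 44 F [ 0.  -0.4 -2. ]
turn [-0.   0.2  0.2] then shift [ 0.5  0.7 85.9]
```

```bash
python3 -m inch '[[[0,0,0,0,0,21,120],[0,0,0,0,0,21,120],[0,0,0,0,0,22,120],[0,0,0.2,0.5,0.7,22,120],[0,0,0,0,0,0,120],[0,0,0,0,0,0,120],[0,0,0,0,0,0,120]]]'; python3 - <<'E'
from bench import vision
import cv2,numpy as np
a=[]
for n,(x,y) in(("side",(190,215)),("top",(140,150))):
    f=vision.grab_frame(n);np.savez(n+"3.npz",**f)
    a.append(cv2.resize(f["pixels"][y:y+110,x:x+100,::-1],None,fx=4,fy=4,interpolation=cv2.INTER_CUBIC))
cv2.imwrite("pics/s3.png",np.clip(np.hstack(a)*1.4,0,255).astype(np.uint8))
E
python3 plan.py 650 213.5 113 15.4
```

```text
clock: 7.92
position: [651.8, 211.5, 116.3]
ee_rot: [3.141, -0.001, 0.265]
wrist_force: [-0.1, -0.0, -0.4]
finger_gap: 58.7
grip_force: 43.7
t 8.02 pos [652.6 212.  117.5] rpy [180.   -0.2  15.2] gap 59.0 grip 44 F [-0.4 -0.6 -1.3]
turn [ 0.  -0.2 -0.2] then shift [-2.1 -2.1  4.5]
```

View pics/s3.png

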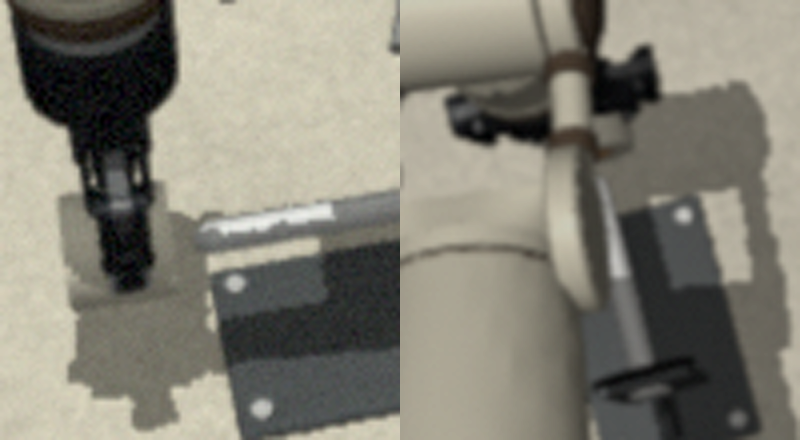

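The picture shows the roll about 10 mm off the spindle tip and in line with it. Dead reckoning says I should go 2 mm lower and 1.4 mm towards +y, then feed it in.

```bash
python3 -m inch '[[[0,0,-0.2,0,-1.4,2,120],[0,0,0,0,0,0,120],[0,0,0,-5,0,0,120],[0,0,0,-5,0,0,120],[0,0,0,-5,0,0,120],[0,0,0,-5,0,0,120],[0,0,0,-5,0,0,120],[0,0,0,-5,0,0,120],[0,0,0,0,0,0,120]]]'
python3 -m inch '[[[0,0,0,-8,0,0,120],[0,0,0,-8,0,0,120],[0,0,0,-8,0,0,120],[0,0,0,-8,0,0,120],[0,0,0,-8,0,0,120],[0,0,0,0,0,0,120]]]'
python3 - <<'E'
from bench import monitor
o=monitor.get_obs();print(o["wrist_force"],o["wrist_torque"])
E
```

```text
clock: 8.77
position: [620.8, 205.3, 113.1]
ee_rot: [-3.141, 0.001, 0.269]
wrist_force: [0.7, 0.3, -1.7]
finger_gap: 58.8
grip_force: 43.7
clock: 9.27
position: [582.0, 194.7, 113.0]
ee_rot: [-3.141, 0.001, 0.269]
wrist_force: [0.5, 0.1, -0.3]
finger_gap: 58.6
grip_force: 43.7
[ 0.45140555  0.07566155 -0.25269782] [0.00652116 0.02503505 0.04957823]
```

```bash
python3 -m inch '[[[0,0,0,-8,0,0,120],[0,0,0,-8,0,0,120],[0,0,0,-8,0,0,120],[0,0,0,-8,0,0,120],[0,0,0,-8,0,0,120],[0,0,0,-8,0,0,120],[0,0,0,-8,0,0,120],[0,0,0,-8,0,0,120],[0,0,0,-6,0,0,120],[0,0,0,0,0,0,120]]]'
python3 -m inch '[[[0,0,0,-3,0,0,120],[0,0,0,-3,0,0,120],[0,0,0,0,0,0,120]]]'
python3 -m inch '[[[0,0,0,-2,0,0,120],[0,0,0,-2,0,0,120],[0,0,0,0,0,0,120]]]'
```

```text
clock: 10.1
position: [514.5, 176.1, 113.0]
ee_rot: [-3.141, 0.001, 0.269]
wrist_force: [-0.6, 0.4, -1.6]
finger_gap: 59.1
grip_force: 43.7
clock: 10.35
position: [509.8, 174.6, 113.2]
ee_rot: [-3.142, 0.0, 0.269]
wrist_force: [-0.0, 0.4, -2.1]
finger_gap: 59.6
grip_force: 43.7
clock: 10.6
position: [505.9, 173.6, 113.1]
ee_rot: [-3.142, 0.0, 0.269]
wrist_force: [0.4, 0.3, -2.3]
finger_gap: 58.9
grip_force: 43.7
```

```bash
for i in 1; do python3 -m inch '[[[0,0,0,-2,0,0,120],[0,0,0,0,0,0,120]]]'|sed -n 2,4p; python3 -m inch '[[[0,0,0,-2,0,0,120],[0,0,0,0,0,0,120]]]'|sed -n 2,4p; python3 -m inch '[[[0,0,0,-2,0,0,120],[0,0,0,0,0,0,120]]]'|sed -n 2,4p;  done
```

```text
position: [504.2, 173.1, 113.2]
ee_rot: [3.142, -0.0, 0.269]
wrist_force: [-0.4, -0.3, -1.3]
position: [504.1, 173.0, 113.8]
ee_rot: [3.142, -0.005, 0.269]
wrist_force: [5.3, 2.1, -4.8]
position: [504.1, 173.1, 114.2]
ee_rot: [-3.141, -0.01, 0.269]
wrist_force: [11.9, 3.9, -9.1]
```

Contact with the backing disc at the expected depth. Easing off, lowering onto the spindle and releasing.

```bash
python3 -m inch '[[[0,0,0,3,0,0,120],[0,0,0,0,0,2,120],[0,0,0,0,0,1.5,120],[0,0,0,0,0,0,120]]]'
python3 -m inch '[[[0,0,0,0,0,0,60],[0,0,0,0,0,0,0],[0,0,0,0,0,0,0],[0,0,0,0,0,0,0],[0,0,0,0,0,0,0]]]'
python3 -m inch '[[[0,0,0,0,0,-20,0],[0,0,0,0,0,-30,0],[0,0,0,0,0,-35,0],[0,0,0,0,0,-35,0],[0,0,0,0,0,0,0]]]'
python3 plan.py 511 -309 200 1
```

```text
clock: 11.43
position: [504.1, 173.1, 110.3]
ee_rot: [3.142, -0.002, 0.269]
wrist_force: [2.7, 1.5, 0.8]
finger_gap: 59.0
grip_force: 47.3
clock: 11.85
position: [502.9, 172.8, 109.5]
ee_rot: [-3.142, 0.001, 0.269]
wrist_force: [-0.8, 0.2, -0.1]
finger_gap: 85.4
grip_force: 0.0
clock: 12.27
position: [507.3, 173.3, 238.0]
ee_rot: [3.139, -0.013, 0.269]
wrist_force: [-0.0, 0.2, 1.3]
finger_gap: 85.5
grip_force: 0.0
t 12.27 pos [507.3 173.3 238. ] rpy [179.9  -0.8  15.4] gap 85.5 grip 0 F [-0.   0.2  1.3]
turn [ 0.  -0.8 14.4] then shift [ -4.7 482.3  38. ]
```

```bash
python3 -m inch '[[[0,0,4.8,0,0,0,75],[0,0,4.8,0,0,0,75],[0,0,4.8,0,0,0,75],[0,0,0,0,32,0,75],[0,0,0,0,32,0,75],[0,0,0,0,32,0,75],[0,0,0,0,32,0,75],[0,0,0,0,32,0,75],[0,0,0,0,32,0,75],[0,0,0,0,32,0,75],[0,0,0,0,32,0,75],[0,0,0,0,32,0,75]]]'
python3 -m inch '[[[0,0,0,0,32,0,75],[0,0,0,0,32,0,75],[0,0,0,0,32,0,75],[0,0,0,0,32,0,75],[0,0,0,0,32,0,75],[0,0,0,0,32,0,75],[0,0,0,0,6,0,75],[0,0,0,0,0,0,75],[0,0,0,0,0,0,75],[0,0,0,0,0,0,75]]]'
python3 plan.py 511.5 -313 110 1
python3 - <<'E'
from bench import vision
import cv2,numpy as np
a=[]
for n,(x,y) in(("side",(210,140)),("top",(150,160))):
    f=vision.grab_frame(n);np.savez(n+"4.npz",**f)
    a.append(cv2.resize(f["pixels"][y:y+150,x:x+100,::-1],None,fx=4,fy=4,interpolation=cv2.INTER_CUBIC))
f=np.load("side4.npz")["pixels"];b=cv2.resize(f[230:310,225:325,::-1],(400,320),interpolation=cv2.INTER_CUBIC)
a[1]=np.vstack([b,np.zeros((280,400,3),np.uint8)])
cv2.imwrite("pics/s4.png",np.clip(np.hstack(a)*1.4,0,255).astype(np.uint8))
E
```

```text
clock: 13.27
position: [508.0, -116.7, 229.5]
ee_rot: [-3.142, 0.0, 0.018]
wrist_force: [0.3, -0.2, -0.3]
finger_gap: 60.4
grip_force: 0.0
clock: 14.1
position: [512.0, -311.8, 229.5]
ee_rot: [-3.141, 0.0, 0.019]
wrist_force: [0.2, -0.5, -0.3]
finger_gap: 60.0
grip_force: 0.0
t 14.10 pos [ 512.  -311.8  229.5] rpy [-179.9    0.     1.1] gap 60.0 grip 0 F [ 0.2 -0.5 -0.3]
turn [-0.1  0.   0.1] then shift [ -0.5   1.2 119.5]
```

View pics/s4.png

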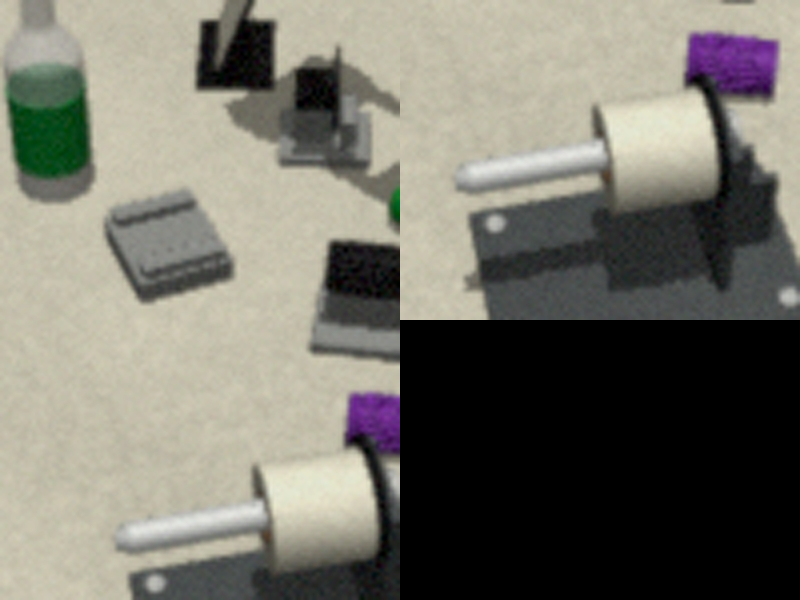

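The roll sits square against the backing disc (crop (660,150)). Now the guide disc: descend onto its hub.

```bash
python3 -m inch '[[[0,0,0,0,0,22,75],[0,0,0,0,0,22,75],[0,0,0,0,0,22,75],[0,0,0,0,0,22,75],[0,0,0,0,0,22,75],[0,0,0,0,0,20,75],[0,0,0,0,0,0,75]]]'|sed -n 2,4p
python3 -m inch '[[[0,0,0,0,0,15,75],[0,0,0,0,0,15,75],[0,0,0,0,0,15,75],[0,0,0,0,0,0,75],[0,0,0,0,0,0,75]]]'|sed -n 2,4p
```

```text
position: [509.6, -309.7, 95.1]
ee_rot: [-3.136, 0.006, 0.019]
wrist_force: [-0.9, 0.8, -1.9]
position: [512.1, -312.5, 55.3]
ee_rot: [-3.141, 0.0, 0.018]
wrist_force: [0.0, -0.0, 0.7]
```

```bash
python3 -m inch '[[[0,0,0,0,0,0,200],[0,0,0,0,0,0,200],[0,0,0,0,0,0,200],[0,0,0,0,0,0,200],[0,0,0,0,0,0,200],[0,0,0,0,0,0,200],[0,0,0,0,0,0,200]]]' 30
python3 -m inch '[[[0,0,0,0,0,-5,200],[0,0,0,0,0,-10,200],[0,0,0,0,0,-15,200],[0,0,0,0,0,-15,200],[0,0,0,0,0,0,200],[0,0,0,0,0,0,200]]]'
```

```text
clock: 15.78
position: [512.9, -313.7, 56.7]
ee_rot: [3.14, -0.002, 0.018]
wrist_force: [-0.8, 1.9, 6.3]
finger_gap: 30.6
grip_force: 28.5
clock: 16.28
position: [512.6, -313.8, 101.1]
ee_rot: [3.14, -0.002, 0.018]
wrist_force: [0.0, 0.3, -0.1]
finger_gap: 30.7
grip_force: 27.4
```

```bash
python3 -m inch '[[[0,0,0,0,0,0,200],[0,0,0,0,0,0,200],[0,0,0,0,0,0,200]]]'; python3 plan.py 647 212.5 200 15.4; python3 - <<'E'
from bench import vision
from h import *
f=vision.grab_frame("side");np.savez("side5.npz",**f);S=ld("side5.npz")
g=S[0].mean(2)
p=proj(S,[492.5,-313.5,99.5]);q=proj(S,[528.5,-313.5,99.5]);print("face,hubend",p,q)
x,y=int(q[0])-8,int(p[1])-26
np.set_printoptions(linewidth=250)
print(x,y);print(g[y:y+48:2,x:x+36].astype(int))
E
```

```text
clock: 16.53
position: [511.3, -312.5, 98.5]
ee_rot: [-3.14, 0.002, 0.018]
wrist_force: [-0.2, 0.3, -0.8]
finger_gap: 30.5
grip_force: 27.4
t 16.53 pos [ 511.3 -312.5   98.5] rpy [-1.799e+02  1.000e-01  1.000e+00] gap 30.5 grip 27 F [-0.2  0.3 -0.8]
turn [ -0.1   0.1 -14.4] then shift [ 270.3 -470.2 -101.5]
face,hubend [295.11987537 151.04459111] [283.89033174 150.6888235 ]
275 125
[[133 137 135 137 137 140 137 136 126  74  26  17   5  14  26  33  33  30  18  16  16  40  93 131 134 132 133 129 132 133 131 136 135 136 138 135]
 [133 135 137 139 136 137 140 137 125  81  29  14  12  13  34  44  47  35   4  10  20  46  98 132 136 135 137 135 137 136 137 131 133 133 134 136]
 [130 136 138 138 137 137 135 137 134 115  52   7   0  16  35  46  45  37   8   8  32  85 128 134 135 136 137 138 136 137 135 139 137 138 135 133]
 [133 138 138 136 136 138 136 139 134 122  52  16  14  23  48  55  52  34  12  20  42  89 128 135 136 137 134 133 135 133 136 138 138 137 135 136]
 [131 138 137 137 139 135 135 135 132 116  47  30  35  52  76  86  85  67  28  24  47  99 132 135 135 136 136 138 137 134 134 1
[... 2113 characters left out ...]
75  63  67  66  63  63  69  61  66  68  71  62  56  62  63  66  75  75  76  77  80  96 130 135 136 135 134 132]
 [ 80  73  76  72  76  76  73  72  69  52  55  55  61  56  55  53  54  66  74  71  55  55  61  74  76  76  75  77  78  79  83  85  98 124 130 132]
 [ 78  76  77  79  72  66  62  58  58  57  52  52  53  52  52  60  55  62  64  66  61  77 101  95  81  81  83  90  91  79  80  77  78  81  85  95]
 [ 77  78  76  79  71  57  54  51  49  43  40  47  42  42  43  39  46  53  55  56  70  98  95  94  89  98 102 111 129 131 131 124  97  78  78  79]
 [ 79  74  78  76  72  56  54  57  50  40  41  43  43  40  41  42  44  53  55  49  48  54  51  64  78  99  96 100 130 133 135 138 136 133 123  97]]
```

```bash
python3 - <<'E'
from h import *
S=ld("side5.npz");a=np.linspace(0,6.28,200)
for zc in(97,99,101):
    P=np.array([proj(S,[493,-313+36*np.cos(t),zc+36*np.sin(t)]) for t in a]);print(zc,P[:,1].min(),P[:,1].max(),P[:,0].min(),P[:,0].max())
g=S[0].mean(2);print(g[134:168,294:297].astype(int).T)
E
```

```text
97 140.3758079897737 163.09165209961228 294.4411598170448 295.43355342624676
99 139.83189706934175 162.57768722986646 294.4676012307847 295.4620391422333
101 139.28677578781955 162.06258901206263 294.4941002021096 295.49059800655783
[[ 18  22  21  43  64  68  57  33  10  16  22  45  47  26  28  19  20  21
   22  13  18  18  20  27  32  33  27  30  42  62  70  71  69  66]
 [ 51  59  68  96 124 121  98  50  39  42  51  61  58  60  60  54  57  60
   54  63  72  73  76  66  45  45  45  44  50  56  58  55  54  61]
 [108 110 118 130 135 134 121  98  91  97  96 104 106 110 108 111 112 109
  110 118 129 130 132 121  93  76  75  72  69  62  55  55  63  77]]
```

```bash
python3 -m inch '[[[0,0,0,0,0,-25,200],[0,0,0,0,0,-25,200],[0,0,0,0,0,-25,200],[0,0,0,0,0,-25,200],[0,0,-4.8,0,0,0,200],[0,0,-4.8,0,0,0,200],[0,0,-4.8,0,0,0,200],[0,0,0,16.8,-29.4,0,200],[0,0,0,16.8,-29.4,0,200],[0,0,0,16.8,-29.4,0,200],[0,0,0,16.8,-29.4,0,200],[0,0,0,16.8,-29.4,0,200]]]'|sed -n 2,4p
python3 -m inch '[[[0,0,0,16.8,-29.4,0,200],[0,0,0,16.8,-29.4,0,200],[0,0,0,16.8,-29.4,0,200],[0,0,0,16.8,-29.4,0,200],[0,0,0,16.8,-29.4,0,200],[0,0,0,16.8,-29.4,0,200],[0,0,0,16.8,-29.4,0,200],[0,0,0,16.8,-29.4,0,200],[0,0,0,16.8,-29.4,0,200],[0,0,0,16.8,-29.4,0,200],[0,0,0,16.8,-29.4,0,200],[0,0,0,0,0,0,200]]]'|sed -n 2,4p
python3 -m inch '[[[0,0,0,0,0,28,200],[0,0,0,0,0,28,200],[0,0,0,0,0,28,200],[0,0,0,0,0,0,200],[0,0,0,0,0,0,200],[0,0,0,0,0,0,200],[0,0,0,0,0,0,200],[0,0,0,0,0,0,200]]]'|sed -n 2,4p
python3 plan.py 646 212.1 116 15.4
```

```text
position: [553.7, -147.5, 199.2]
ee_rot: [-3.141, 0.001, 0.269]
wrist_force: [1.1, 0.7, -1.3]
position: [645.8, 217.8, 198.6]
ee_rot: [-3.139, -0.0, 0.274]
wrist_force: [-0.3, -0.7, -0.3]
position: [647.6, 211.9, 118.4]
ee_rot: [3.141, -0.004, 0.269]
wrist_force: [0.3, -0.1, -0.4]
t 19.25 pos [647.6 211.9 118.4] rpy [180.   -0.2  15.4] gap 30.2 grip 28 F [ 0.3 -0.1 -0.4]
turn [ 0.  -0.2  0. ] then shift [-1.5 -0.6  2.4]
```

```bash
python3 -m inch '[[[0,0,0,0,0,0,200],[0,0,0,0,0,0,200],[0,0,0,0,0,0,200],[0,0,0,0,0,0,200]]]'|sed -n 2,4p; python3 - <<'E'
from bench import vision,monitor
from h import *
f=vision.grab_frame("side");np.savez("side6.npz",**f);S=ld("side6.npz");g=S[0].mean(2)
print(monitor.get_obs()["position"])
u=np.array([.964,.2657,0]);n=np.array([-.2657,.964,0]);a=np.linspace(0,6.28,100)
tcp=np.array([646,212.,116]);c=tcp-20*u-[0,0,1]
P=np.array([proj(S,c+36*(n*np.cos(t)+[0,0,1]*np.sin(t))) for t in a]);print("pred flange box",P.min(0),P.max(0),proj(S,c))
np.set_printoptions(linewidth=250)
x,y=int(P[:,0].min())-6,int(P[:,1].min())-4
print(x,y);print(g[y:y+50:1,x:x+26].astype(int))
E
```

```text
position: [646.1, 211.8, 116.0]
ee_rot: [3.142, -0.0, 0.269]
wrist_force: [0.6, 0.4, -0.5]
[646.01111102 211.85440765 115.79902358]Traceback (most recent call last):
  File "<stdin>", line 7, in <module>
TypeError: can't multiply sequence by non-int of type 'numpy.float64'
```

```bash
python3 - <<'E'
from h import *
S=ld("side6.npz");g=S[0].mean(2)
u=np.array([.964,.2657,0]);n=np.array([-.2657,.964,0]);a=np.linspace(0,6.28,100);Z=np.array([0,0,1.])
c=np.array([646,211.8,115.9])-20*u-Z
P=np.array([proj(S,c+36*(n*np.cos(t)+Z*np.sin(t))) for t in a]);print("pred flange box",P.min(0),P.max(0),proj(S,c))
np.set_printoptions(linewidth=250)
x,y=int(P[:,0].min())-6,int(P[:,1].min())-4
print(x,y);print(g[y:y+42:1,x:x+26].astype(int))
E
```

```text
pred flange box [229.93710404 259.02256196] [235.15736524 292.19915792] [232.50525557 275.50899837]
223 255
[[ 35  17   2 ... 137 137 135]
 [ 33  25  13 ... 136 134 133]
 [ 34  24  14 ... 137 139 138]
 ...
 [ 78  79  81 ...  51  47  37]
 [ 79  81  81 ...  36  34  30]
 [ 79  79  78 ...  30  32  32]]
```

```bash
python3 - <<'E'
from h import *
S=ld("side6.npz");g=S[0].mean(2).astype(int)
for r in range(254,298): print(r,*g[r,224:242])
E
```

```text
254 5 15 10 14 15 53 105 133 137 134 135 138 139 138 137 133 134 130
255 17 2 9 15 13 46 96 136 139 136 130 139 138 140 132 133 132 129
256 25 13 19 11 15 46 93 131 136 137 137 137 135 134 134 134 133 131
257 24 14 14 23 17 36 88 132 136 134 135 135 135 134 131 134 133 132
258 25 12 18 11 3 31 80 132 131 131 138 135 134 132 137 134 135 135
259 57 15 9 8 11 31 79 130 136 136 138 137 139 139 136 139 139 137
260 88 31 14 9 11 26 73 128 135 135 140 143 140 142 141 138 136 136
261 91 35 13 12 11 14 56 110 133 135 138 142 143 143 137 138 136 134
262 97 44 23 8 1 19 45 92 130 137 139 139 139 138 138 135 139 139
263 97 53 23 17 20 16 38 88 132 137 138 134 137 135 135 136 138 140
264 96 63 27 24 28 21 32 79 133 140 138 135 133 135 135 134 135 135
265 88 70 40 30 40 32 26 75 133 136 138 140 136 134 136 135 137 139
266 71 66 45 32 36 36 27 68 125 137 137 139 136 135 136 134 138 139
267 78 77 56 41 43 37 32 51 100 124 125 125 126 135 133 131 134 134
268 92 85 58 33 33 26 23 29 61 84 87 88 97 121 125 124 133 134
269 65 57 44 29 20 18 19 26 51 78 80 80 81 84 85 93 119 123
270 48 38 34 21 17 12 14 
[... 869 characters left out ...]
9 72
286 78 78 77 79 76 82 82 73 38 17 36 72 75 75 76 76 81 74
287 77 81 81 84 82 77 81 73 49 12 34 70 76 78 76 79 77 78
288 82 84 82 81 82 80 80 79 61 20 33 59 77 78 78 79 79 79
289 82 81 78 79 78 76 80 78 68 19 32 62 76 81 77 78 79 79
290 79 81 80 79 81 82 80 82 70 26 19 54 76 75 75 76 80 79
291 80 80 82 81 82 83 84 81 73 36 24 55 74 76 81 73 74 79
292 78 83 83 82 79 80 80 80 75 55 53 69 75 78 76 80 76 78
293 81 82 80 82 82 83 81 81 80 74 79 77 77 79 80 77 79 79
294 79 81 79 78 82 82 82 80 82 80 78 78 80 79 81 80 77 75
295 81 81 79 78 78 82 79 78 80 76 81 80 80 79 76 76 78 80
296 79 78 80 81 78 76 78 78 81 79 77 80 82 78 82 79 79 78
297 83 81 79 82 78 78 79 80 77 79 80 81 80 79 80 75 76 75
```

Side view: the flange's bottom edge is at row 292.3 against 292.2 predicted, so the disc is lined up. Feeding it on with force checks.

```bash
python3 -m inch '[[[0,0,0,-4,0,0,200],[0,0,0,-4,0,0,200],[0,0,0,-4,0,0,200],[0,0,0,-3,0,0,200],[0,0,0,0,0,0,200],[0,0,0,0,0,0,200]]]'|sed -n 2,4p
python3 -m inch '[[[0,0,0,-3,0,0,200],[0,0,0,-3,0,0,200],[0,0,0,0,0,0,200],[0,0,0,0,0,0,200]]]'|sed -n 2,4p
python3 -m inch '[[[0,0,0,-3,0,0,200],[0,0,0,-3,0,0,200],[0,0,0,-3,0,0,200],[0,0,0,0,0,0,200],[0,0,0,0,0,0,200]]]'|sed -n 2,4p
```

```text
position: [631.4, 207.8, 115.8]
ee_rot: [-3.142, -0.0, 0.269]
wrist_force: [-0.0, 0.5, -0.3]
position: [625.6, 206.4, 115.9]
ee_rot: [-3.141, 0.0, 0.269]
wrist_force: [-1.5, 0.8, 1.2]
position: [616.6, 204.1, 115.9]
ee_rot: [-3.141, 0.001, 0.269]
wrist_force: [-1.9, 2.2, 1.9]
```

```bash
python3 -m inch '[[[0,0,0,-3,-0.7,-0.6,200],[0,0,0,-4,0,0,200],[0,0,0,-4,0,0,200],[0,0,0,-4,0,0,200],[0,0,0,0,0,0,200],[0,0,0,0,0,0,200]]]'|sed -n 2,4p
python3 -m inch '[[[0,0,0,-5,0,0,200],[0,0,0,-5,0,0,200],[0,0,0,-5,0,0,200],[0,0,0,-5,0,0,200],[0,0,0,0,0,0,200]]]'|sed -n 2,4p
```

```text
position: [601.8, 200.3, 116.1]
ee_rot: [3.142, 0.001, 0.269]
wrist_force: [-0.9, 1.0, -0.2]
position: [582.0, 194.9, 116.1]
ee_rot: [3.142, 0.001, 0.269]
wrist_force: [0.1, 1.1, -1.0]
```

```bash
python3 -m inch '[[[0,0,0,-5,-0.3,0,200],[0,0,0,-5,0,0,200],[0,0,0,-5,0,0,200],[0,0,0,-5,0,0,200],[0,0,0,-4,0,0,200],[0,0,0,0,0,0,200],[0,0,0,0,0,0,200]]]'|sed -n 2,4p
python3 -m inch '[[[0,0,0,-2,0,0,200],[0,0,0,-2,0,0,200],[0,0,0,0,0,0,200]]]'|sed -n 2,4p
python3 -m inch '[[[0,0,0,-2,0,0,200],[0,0,0,0,0,0,200]]]'|sed -n 2,4p
python3 -m inch '[[[0,0,0,-2,0,0,200],[0,0,0,0,0,0,200]]]'|sed -n 2,4p
```

```text
position: [559.8, 189.1, 116.3]
ee_rot: [3.142, -0.0, 0.269]
wrist_force: [-0.2, -0.2, 0.6]
position: [555.8, 188.0, 116.2]
ee_rot: [-3.142, 0.0, 0.269]
wrist_force: [0.3, -0.3, -0.9]
position: [553.9, 187.5, 116.2]
ee_rot: [-3.142, 0.0, 0.269]
wrist_force: [-0.3, -0.1, -0.1]
position: [553.1, 187.3, 116.8]
ee_rot: [-3.142, -0.003, 0.269]
wrist_force: [2.1, 1.1, -1.8]
```

Contact at the expected depth. Press firmly, ease off, lower slightly and release.

```bash
python3 -m inch '[[[0,0,0,-2,0,0,200],[0,0,0,-1,0,0,200],[0,0,0,0,0,0,200],[0,0,0,0,0,0,200]]]'|sed -n 2,4p
python3 -m inch '[[[0,0,0,3,0,0,200],[0,0,0,0,0,1,200],[0,0,0,0,0,0,200],[0,0,0,0,0,0,120],[0,0,0,0,0,0,60],[0,0,0,0,0,0,60],[0,0,0,0,0,0,60]]]'
python3 -m inch '[[[0,0,0,0,0,-15,60],[0,0,0,0,0,-25,60],[0,0,0,0,0,-35,60],[0,0,0,0,0,-38,60],[0,0,0,0,0,0,60],[0,0,0,0,0,0,60],[0,0,0,0,0,0,60]]]'
python3 plan.py 470 -93.5 200 -6.6
```

```text
position: [553.0, 187.3, 117.8]
ee_rot: [-3.141, -0.01, 0.269]
wrist_force: [10.8, 5.0, -4.4]
clock: 23.88
position: [551.5, 186.8, 114.8]
ee_rot: [-3.141, 0.002, 0.269]
wrist_force: [-0.5, 0.5, -0.4]
finger_gap: 65.0
grip_force: 0.0
clock: 24.47
position: [551.8, 186.9, 227.7]
ee_rot: [-3.141, 0.001, 0.269]
wrist_force: [0.2, -0.4, -0.5]
finger_gap: 65.4
grip_force: 0.0
t 24.47 pos [551.8 186.9 227.7] rpy [-1.80e+02  1.00e-01  1.54e+01] gap 65.4 grip 0 F [ 0.2 -0.4 -0.5]
turn [ 0.   0.1 22. ] then shift [-49.  288.   27.7]
```

```bash
python3 -m inch '[[[0,0,5.5,0,0,0,60],[0,0,5.5,0,0,0,60],[0,0,5.5,0,0,0,60],[0,0,5.5,0,0,0,60],[0,0,0,-6,36,0,60],[0,0,0,-6,36,0,60],[0,0,0,-6,36,0,60],[0,0,0,-6,36,0,60],[0,0,0,-6,36,0,60],[0,0,0,-6,36,0,60],[0,0,0,-6,36,0,60],[0,0,0,-7,36,0,60]]]'|sed -n 2,4p
python3 -m inch '[[[0,0,0,0,0,22,60],[0,0,0,0,0,22,60],[0,0,0,0,0,22,60],[0,0,0,0,0,22,60],[0,0,0,0,0,22,60],[0,0,0,0,0,0,60],[0,0,0,0,0,0,60],[0,0,0,0,0,0,60],[0,0,0,0,0,0,60]]]'|sed -n 2,4p
python3 plan.py 470 -93.5 55 -6.6
```

```text
position: [468.6, -94.4, 226.1]
ee_rot: [-3.14, 0.004, -0.115]
wrist_force: [0.5, -1.0, -0.2]
position: [471.3, -93.8, 119.6]
ee_rot: [3.141, -0.002, -0.115]
wrist_force: [0.3, -0.7, 0.1]
t 26.22 pos [471.3 -93.8 119.6] rpy [ 1.8e+02 -1.0e-01 -6.6e+00] gap 65.3 grip 0 F [ 0.3 -0.7  0.1]
turn [ 0.  -0.1  0. ] then shift [-1.4 -0.2 64.6]
```

```bash
python3 -m inch '[[[0,0,0,-0.5,0,21,60],[0,0,0,0,0,21,60],[0,0,0,0,0,20.5,60],[0,0,0,0,0,0,60],[0,0,0,0,0,0,60],[0,0,0,0,0,0,60]]]'|sed -n 2,4p
python3 -m inch '[[[0,0,0,0,0,0,200],[0,0,0,0,0,0,200],[0,0,0,0,0,0,200],[0,0,0,0,0,0,200],[0,0,0,0,0,0,200],[0,0,0,0,0,0,200]]]' 30
python3 -m inch '[[[0,0,0,0,0,-5,200],[0,0,0,0,0,-15,200],[0,0,0,0,0,-25,200],[0,0,0,0,0,-35,200],[0,0,-6.5,0,0,-35,200],[0,0,-7,0,0,0,200],[0,0,-7,0,0,0,200],[0,0,-7,0,0,0,200],[0,0,-7,0,0,0,200],[0,0,-7,0,0,0,200],[0,0,-7,0,0,0,200],[0,0,-7,0,0,0,200]]]'|sed -n 2,4p
python3 -m inch '[[[0,0,-7,0,0,0,200],[0,0,-7,0,0,0,200],[0,0,-7,0,0,0,200],[0,0,-7,0,0,0,200],[0,0,-7,0,0,0,200],[0,0,0,0,0,0,200],[0,0,0,0,0,0,200],[0,0,0,0,0,0,200]]]'
```

```text
position: [471.3, -94.0, 57.6]
ee_rot: [3.141, -0.003, -0.115]
wrist_force: [0.5, -0.3, 0.1]
clock: 27.22
position: [471.3, -93.2, 57.6]
ee_rot: [-3.141, -0.003, -0.115]
wrist_force: [0.5, 4.8, 7.6]
finger_gap: 34.3
grip_force: 28.4
position: [470.0, -93.5, 171.2]
ee_rot: [3.141, 0.0, 0.86]
wrist_force: [-0.7, -0.3, -1.0]
clock: 28.88
position: [470.0, -93.5, 171.0]
ee_rot: [3.141, 0.0, 1.461]
wrist_force: [-0.2, -0.3, -0.9]
finger_gap: 34.1
grip_force: 27.6
```

```bash
python3 - <<'E'
from bench import vision,monitor
from h import *
fs=[vision.grab_frame("side") for _ in range(8)]
px=np.mean([f["pixels"].astype(float) for f in fs],0);d=dict(fs[0]);d["pixels"]=px;np.savez("side7.npz",**d);S=ld("side7.npz")
p=monitor.get_obs()["position"];print(p,monitor.get_obs()["ee_rot"])
q=proj(S,p+np.array([0,30,-1]));print(q)
x,y=int(q[0])-30,int(q[1])-30
c=px[y:y+60,x:x+60,::-1]
m=cv2.resize(c,(590,590),interpolation=cv2.INTER_CUBIC)
cv2.imwrite("pics/s7.png",np.clip((np.clip(m,0,255)/255)**.5*255*1.3,0,255).astype(np.uint8))
E
```

```text
[470.00780165 -93.39345112 170.79750263] [-3.14156364e+00 -3.37739022e-06  1.46416842e+00]
[304.57386484 181.70452561]
```

View pics/s7.png

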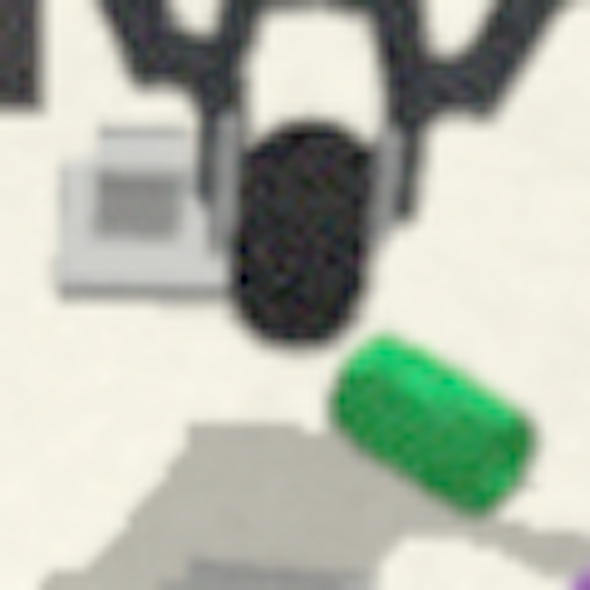

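The end facing the camera (crop about (300,285)) looks evenly dark. I'll check the grey levels for a hole before deciding.

```bash
python3 - <<'E'
from bench import monitor
from h import *
S=ld("side7.npz");im=S[0];p=np.array([470,-93.4,170.8-2]);u=np.array([np.cos(1.464),np.sin(1.464),0]);n=np.array([-u[1],u[0],0])
c=p+30*u;print("end centre",proj(S,c),"top",proj(S,c+[0,0,19]),"bot",proj(S,c-[0,0,19]),"L/R",proj(S,c+19*n),proj(S,c-19*n),"other end top",proj(S,p-30*u+[0,0,19]))
g=im.mean(2);np.set_printoptions(linewidth=250)
for r in range(160,190):print(r,*g[r,295:316].round(0).astype(int))
E
```

```text
end centre [303.31766559 181.92626814] top [303.75413441 176.038137  ] bot [302.89238    187.66353319] L/R [310.63560004 182.65313373] [296.02928499 181.20233803] other end top [305.87172622 162.69751297]
160 8 11 9 30 79 129 133 131 129 128 128 129 133 132 135 134 123 90 30 11 9
161 12 10 12 30 79 127 132 129 127 126 123 125 131 131 132 131 124 92 31 11 9
162 9 19 29 34 76 124 125 117 112 106 95 103 111 115 123 127 120 90 32 8 11
163 15 35 48 41 72 112 103 67 45 35 32 35 42 63 95 116 118 86 36 15 8
164 16 35 46 38 59 75 43 19 9 6 5 6 8 17 40 74 102 71 48 31 13
165 19 38 43 34 46 26 10 8 4 3 8 8 9 7 12 31 51 46 52 42 18
166 23 40 44 24 13 5 4 5 4 7 5 7 4 7 8 6 15 31 47 37 15
167 24 42 43 19 7 7 6 4 7 7 8 7 7 6 4 3 10 30 46 37 15
168 22 41 43 18 9 6 6 7 6 6 8 6 6 7 6 5 15 28 45 36 17
169 22 40 42 17 6 6 4 7 7 5 3 7 4 6 7 8 11 33 45 33 20
170 23 43 43 12 5 9 4 6 7 7 5 6 7 4 6 8 13 34 44 25 20
171 31 47 43 15 8 6 7 8 8 6 8 8 7 8 6 4 15 36 43 22 21
172 44 48 42 15 7 6 4 7 6 7 6 6 6 6 6 7 21 40 45 24 27
173 50 47 38 14 4 6 5 3 5 6 6 7 5 6 6 7 22 40 50 50 62
174 49 43 30 8 5 5 5 5 6 3 8 4 
[... 315 characters left out ...]
80 56 52 22 8 7 4 5 2 2 5 7 5 6 5 4 16 63 112 130 133 133
181 69 64 36 11 4 6 4 3 4 2 5 4 5 4 8 35 85 126 131 132 132
182 109 100 64 22 5 4 8 5 5 5 4 4 4 5 17 55 103 128 130 131 132
183 127 119 85 43 11 5 6 6 4 4 6 6 4 8 27 67 110 125 125 129 132
184 130 128 117 82 40 13 7 6 5 6 5 5 9 24 59 96 116 111 105 117 125
185 133 132 130 117 83 47 25 18 11 13 13 15 30 59 94 106 85 62 61 75 102
186 134 136 133 131 119 94 76 62 54 51 56 60 78 93 103 73 57 45 44 48 58
187 134 134 132 132 130 127 123 113 104 99 104 111 120 106 70 48 44 41 41 41 39
188 132 132 133 133 131 131 129 129 128 128 127 127 120 79 44 39 37 33 36 39 42
189 133 133 133 133 132 131 130 130 130 130 130 126 109 49 24 24 21 26 29 36 42
```

In shade, so nothing shows. Light falls from the -y side, so I'll tip the end up 42° to catch it.

```bash
python3 -m inch '[[[0,7,0,0,0,0,200],[0,7,0,0,0,0,200],[0,7,0,0,0,0,200],[0,7,0,0,0,0,200],[0,7,0,0,0,0,200],[0,7,0,0,0,0,200],[0,7,0,0,0,0,200],[0,0,0,0,0,0,200],[0,0,0,0,0,0,200]]]'; python3 - <<'E'
from bench import vision,monitor
from h import *
from scipy.spatial.transform import Rotation as Ro
fs=[vision.grab_frame("side") for _ in range(4)]
px=np.mean([f["pixels"].astype(float) for f in fs],0);d=dict(fs[0]);d["pixels"]=px;np.savez("side8.npz",**d);S=ld("side8.npz")
o=monitor.get_obs();R=Ro.from_euler('xyz',o["ee_rot"]);p=o["position"];print(p,o["ee_rot"],o["joint_positions"])
c=p+R.apply([30,0,2]);q=proj(S,c);print("end",q)
g=px.mean(2);x,y=int(q[0])-11,int(q[1])-11
for r in range(y,y+23):print(r,*g[r,x:x+23].round(0).astype(int))
E
```

```text
clock: 30.03
position: [469.6, -94.0, 169.6]
ee_rot: [-3.137, -0.855, 1.46]
wrist_force: [0.4, -0.2, -0.2]
finger_gap: 33.9
grip_force: 27.7
[470.52293096 -92.90465054 171.88893894] [ 3.13852186 -0.85187172  1.46854814] [-0.84581159  0.28147848  1.79796949  0.59459199  1.69330213 -0.8656927 ]
end [304.0333575  172.45047381]
161 119 95 46 58 97 109 68 68 84 84 79 77 77 77 78 78 78 76 76 75 91 112 73
162 81 62 38 62 102 108 62 65 78 76 77 77 77 78 78 79 78 76 76 78 100 111 64
163 72 56 36 67 112 108 57 68 77 77 78 78 77 80 79 79 78 78 77 78 103 111 63
164 69 49 39 72 112 100 58 72 77 77 78 77 77 78 78 79 78 76 75 80 107 108 55
165 67 45 38 76 114 96 57 73 74 72 70 67 69 70 74 77 78 76 73 79 113 108 52
166 67 44 44 79 114 90 53 69 62 52 44 39 40 48 57 68 74 76 74 81 116 100 50
167 61 40 46 83 112 81 42 44 34 27 24 22 21 22 29 39 57 70 73 84 116 95 46
168 54 39 49 86 109 69 29 25 20 18 19 16 20 23 22 21 32 52 68 84 114 91 44
169 53 39 50 90 104 58 24 14 18 20 14 19 21 18 19 18 21 33 60 86 112 79 40
170 53 42 46 78 86 45 22 13 17 17 18 20 18 18 21 22 21 27 52 88 110 70 36
171 56 52 47 55 
[... 198 characters left out ...]
70 75
174 57 54 42 39 23 10 14 17 16 15 11 18 14 16 17 14 20 15 18 38 59 71 86
175 63 53 42 37 24 10 12 12 17 15 14 18 18 14 15 17 14 14 22 47 73 78 97
176 76 57 46 40 25 10 14 19 15 16 15 16 14 15 15 16 16 15 21 52 77 80 92
177 85 59 49 44 34 11 7 13 14 18 16 16 9 10 11 12 11 8 28 57 76 78 81
178 76 61 56 56 46 10 4 5 14 15 14 12 12 16 13 7 7 12 32 65 76 78 78
179 61 55 56 56 48 19 4 7 10 7 7 13 6 12 5 8 6 12 45 72 77 78 75
180 49 45 44 48 44 24 12 2 5 9 9 6 5 7 3 9 8 24 56 76 76 78 78
181 54 50 52 52 50 43 24 12 6 9 6 8 2 4 11 13 18 44 68 76 78 76 79
182 71 66 68 68 68 59 50 33 17 10 2 5 3 8 10 22 42 62 76 75 76 77 76
183 82 75 76 76 76 76 71 59 41 29 21 17 18 21 35 51 68 76 76 74 74 77 79
```

Tipped up, the end face is evenly lit (about 17 grey over (300-312, 167-177)) with no hole. So the closed end is on the tool's +x side and the mouth already faces the stand. Carrying it to the spindle.

```bash
python3 -m inch '[[[0,-7,0,0,0,0,200],[0,-7,0,0,0,0,200],[0,-7,0,0,0,0,200],[0,-7,0,0,0,0,200],[0,-7,0,0,0,0,200],[0,-7,0,0,0,0,200],[0,-7,0,0,0,0,200],[0,0,7,0,0,-15,200],[0,0,7,0,0,-14,200],[0,0,7,0,0,0,200],[0,0,7,0,0,0,200],[0,0,7,0,0,0,200]]]'|sed -n 2,4p
python3 -m inch '[[[0,0,7,0,0,0,200],[0,0,7,0,0,0,200],[0,0,7,0,0,0,200],[0,0,7,0,0,0,200],[0,0,5.5,0,0,0,200],[0,0,0,26,-25,0,200],[0,0,0,26,-25,0,200],[0,0,0,26,-25,0,200],[0,0,0,26,-25,0,200],[0,0,0,26,-25,0,200],[0,0,0,26,-25,0,200],[0,0,0,26,-25,0,200]]]'|sed -n 2,4p
python3 -m inch '[[[0,0,0,26,-25,0,200],[0,0,0,26,-25,0,200],[0,0,0,26,-23,0,200],[0,0,0,0,0,0,200],[0,0,0,0,0,0,200],[0,0,0,0,0,0,200],[0,0,0,0,0,0,200]]]'|sed -n 2,4p
python3 plan.py 655.4 215.2 116.5 15.4
```

```text
position: [470.6, -92.4, 201.6]
ee_rot: [3.138, -0.001, 0.85]
wrist_force: [-0.1, 0.6, -0.7]
position: [599.5, 126.7, 201.5]
ee_rot: [3.141, -0.003, 0.271]
wrist_force: [0.7, -0.9, -0.1]
position: [654.4, 214.4, 200.9]
ee_rot: [3.141, -0.001, 0.269]
wrist_force: [-0.5, -1.2, 0.2]
t 32.82 pos [654.4 214.4 200.9] rpy [ 1.80e+02 -1.00e-01  1.54e+01] gap 34.0 grip 28 F [-0.5 -1.2  0.2]
turn [ 0.  -0.1  0. ] then shift [ 1.2 -0.5 84.4]
```

```bash
python3 -m inch '[[[0,0,0,1,-0.5,28,200],[0,0,0,0,0,28,200],[0,0,0,0,0,28,200],[0,0,0,0,0,0,200],[0,0,0,0,0,0,200],[0,0,0,0,0,0,200],[0,0,0,0,0,0,200],[0,0,0,0,0,0,200],[0,0,0,0,0,0,200]]]'|sed -n 2,4p;  python3 - <<'E'
from bench import vision,monitor
from h import *
fs=[vision.grab_frame("side") for _ in range(2)]
px=np.mean([f["pixels"].astype(float) for f in fs],0);d=dict(fs[0]);d["pixels"]=px;np.savez("side9.npz",**d);S=ld("side9.npz")
p=monitor.get_obs()["position"];print(p)
u=np.array([.964,.2657,0]);n=np.array([-.2657,.964,0]);a=np.linspace(0,6.28,100);Z=np.array([0,0,1.])
g=px.mean(2)
for s in(-27,-22,-17,17,22,27):
    c=p+s*u-2*Z;P=np.array([proj(S,c+19*(n*np.cos(t)+Z*np.sin(t))) for t in a]);q=proj(S,c);k=int(round(q[0]));print(s,q.round(1),"rows",P[:,1].min().round(1),P[:,1].max().round(1),k,int(q[1])-13,g[int(q[1])-13:int(q[1])+15,k].round(0).astype(int))
k=int(proj(S,p)[1])
print([int(v) for v in g[k+1,205:255]])
E
```

```text
position: [656.7, 215.6, 117.9]
ee_rot: [3.141, -0.003, 0.269]
wrist_force: [0.5, -0.6, 0.2]
[656.10694884 215.60199142 116.84630481]
-27 [230.8 276.2] rows 267.4 285.0 231 263 [134 137 138 126  86  59  24  21  20  18  11   8   9  10   3   7   4   4
   5   7   4  30  62  80  82  81  80  79]
-22 [228.6 276.6] rows 267.8 285.4 229 263 [139 141 140 124  65  21  12   8   9  10  12   0   6   5  12  10   5   3
   6   9   9  23  51  78  81  80  80  82]
-17 [226.3 277. ] rows 268.2 285.8 226 263 [137 139 142 141 118  43   6   3  10  11   7   8   6   4  10  12  10   6
  13   3   2  12  22  53  80  81  82  80]
17 [210.5 279.7] rows 270.9 288.6 210 266 [ 17  32  76 106  62  25  17   4   9   6   7   2   7   5  10   8   8  13
  13   5   6  12  39  72  83  84  85  82]
22 [208.1 280.1] rows 271.3 289.0 208 267 [102 127 134 120  60  18   7   9  11   4   6   3  14   4   4  10   6   8
   7   8   0  25  60  79  86  85  82  81]
27 [205.8 280.5] rows 271.7 289.4 206 267 [140 141 142 137 107  42  13  14   7   5   9   6  11  12  13  22  23  30
  40  46  67  91 126 128 133 138 133 130]
[38, 6, 4, 3, 5, 6, 13, 16, 4, 3, 7, 15, 17, 10, 6, 9, 17, 13, 10, 14, 8, 12, 7, 9, 9, 6, 6, 10, 38, 72, 77, 78, 78, 78, 94, 123, 116, 105, 104, 109, 112, 118, 132, 133, 134, 132, 130, 133, 134, 137]
```

```bash
python3 -m inch '[[[0,0,0,-4,0,1.2,200],[0,0,0,-4,0,0,200],[0,0,0,-4,0,0,200],[0,0,0,-3,0,0,200],[0,0,0,0,0,0,200],[0,0,0,0,0,0,200]]]'|sed -n 2,4p
python3 -m inch '[[[0,0,0,-3,0,0,200],[0,0,0,-3,0,0,200],[0,0,0,0,0,0,200],[0,0,0,0,0,0,200]]]'|sed -n 2,4p
python3 -m inch '[[[0,0,0,-3,0,0,200],[0,0,0,-3,0,0,200],[0,0,0,0,0,0,200],[0,0,0,0,0,0,200]]]'|sed -n 2,4p
```

```text
position: [641.0, 211.5, 114.7]
ee_rot: [-3.142, -0.0, 0.269]
wrist_force: [-0.4, -0.3, 0.6]
position: [635.6, 210.3, 115.3]
ee_rot: [-3.141, -0.001, 0.269]
wrist_force: [1.2, 1.9, 1.7]
position: [629.3, 208.6, 115.1]
ee_rot: [-3.141, 0.0, 0.269]
wrist_force: [0.6, 2.5, 3.9]
```

```bash
python3 -m inch '[[[0,0,0,0,-0.7,-1,200],[0,0,0,-3,0,0,200],[0,0,0,-3,0,0,200],[0,0,0,0,0,0,200],[0,0,0,0,0,0,200]]]'|sed -n 2,4p
python3 -m inch '[[[0,0,0,-4,0,0,200],[0,0,0,-4,0,0,200],[0,0,0,0,0,0,200],[0,0,0,0,0,0,200]]]'|sed -n 2,4p
```

```text
position: [623.1, 207.2, 115.5]
ee_rot: [3.141, 0.001, 0.269]
wrist_force: [-0.8, 1.0, 3.5]
position: [615.4, 205.1, 115.7]
ee_rot: [3.141, 0.001, 0.269]
wrist_force: [-0.9, -0.1, 4.8]
```

Still riding low; raise 1.3 mm and carry on.

```bash
python3 -m inch '[[[0,0,0,0,0,-1.4,200],[0,0,0,-4,0,0,200],[0,0,0,-4,0,0,200],[0,0,0,0,0,0,200],[0,0,0,0,0,0,200]]]'|sed -n 2,4p
python3 -m inch '[[[0,0,0,-4,0,0,200],[0,0,0,-4,0,0,200],[0,0,0,-2,0,0,200],[0,0,0,0,0,0,200],[0,0,0,0,0,0,200]]]'|sed -n 2,4p
```

```text
position: [607.4, 203.0, 116.4]
ee_rot: [-3.142, 0.001, 0.269]
wrist_force: [0.2, -0.1, -0.9]
position: [598.4, 200.5, 117.1]
ee_rot: [3.142, -0.0, 0.269]
wrist_force: [-0.3, -0.7, -0.5]
```

```bash
python3 -m inch '[[[0,0,0,-2,0,0,200],[0,0,0,0,0,0,200],[0,0,0,0,0,0,200]]]'|sed -n 2,4p
python3 -m inch '[[[0,0,0,-2,0,0,200],[0,0,0,0,0,0,200],[0,0,0,0,0,0,200]]]'|sed -n 2,4p
python3 -m inch '[[[0,0,0,-2,0,0,200],[0,0,0,0,0,0,200],[0,0,0,0,0,0,200]]]'|sed -n 2,4p
```

```text
position: [598.3, 200.4, 117.8]
ee_rot: [3.142, -0.005, 0.269]
wrist_force: [5.2, 1.6, -2.4]
position: [598.4, 200.3, 118.8]
ee_rot: [3.141, -0.01, 0.268]
wrist_force: [9.9, 3.6, -3.2]
position: [597.8, 200.0, 119.4]
ee_rot: [3.141, -0.014, 0.268]
wrist_force: [12.4, 4.6, -3.2]
```

Contact at the expected depth, and the stack is pressed together with 13 N. Ease off, release and look.

```bash
python3 -m inch '[[[0,0,0,2.5,0,0,200],[0,0,0,2.3,0,0.7,200],[0,0,0,0,0,0,200],[0,0,0,0,0,0,200],[0,0,0,0,0,0,200]]]'|sed -n 2,4p
python3 -m inch '[[[0,0,0,0,0,0,140],[0,0,0,0,0,0,80],[0,0,0,0,0,0,50],[0,0,0,0,0,0,50],[0,0,0,0,0,0,50],[0,0,0,0,0,0,50]]]'
python3 -m inch '[[[0,0,0,0,0,-15,50],[0,0,0,0,0,-25,50],[0,0,0,0,0,-35,50],[0,0,0,0,0,-38,50],[0,0,0,0,36,0,50],[0,0,0,0,36,0,50],[0,0,0,0,36,0,50],[0,0,0,0,36,0,50],[0,0,0,0,36,0,50],[0,0,0,0,36,0,50],[0,0,0,0,0,0,50],[0,0,0,0,0,0,50]]]'|sed -n 1,3p
python3 - <<'E'
from bench import vision
import cv2,numpy as np
a=[]
for n,(x,y,w,h) in(("side",(205,225,130,120)),("top",(150,165,110,100))):
    f=vision.grab_frame(n);np.savez(n+"10.npz",**f);p=f["pixels"][:,:,::-1]
    c=cv2.resize(p[y:y+h,x:x+w],(400,int(400*h/w)),interpolation=cv2.INTER_CUBIC)
    e=cv2.resize(p,(400,300));z=np.zeros((600,400,3),np.uint8);v=np.vstack([c[:300] if 0 else cv2.resize(c,(400,300)),e]);a.append(v)
cv2.imwrite("pics/fin.png",np.clip((np.hstack(a)/255.)**.6*255*1.2,0,255).astype(np.uint8))
E
```

```text
position: [597.8, 200.3, 116.6]
ee_rot: [3.141, -0.001, 0.269]
wrist_force: [2.6, 0.6, -0.3]
clock: 38.08
position: [597.2, 200.2, 116.2]
ee_rot: [-3.142, 0.0, 0.269]
wrist_force: [-0.1, -0.7, 0.3]
finger_gap: 68.9
grip_force: 0.0
clock: 39.08
position: [654.9, -9.9, 229.0]
ee_rot: [-3.141, 0.0, 0.266]
```

View pics/fin.png

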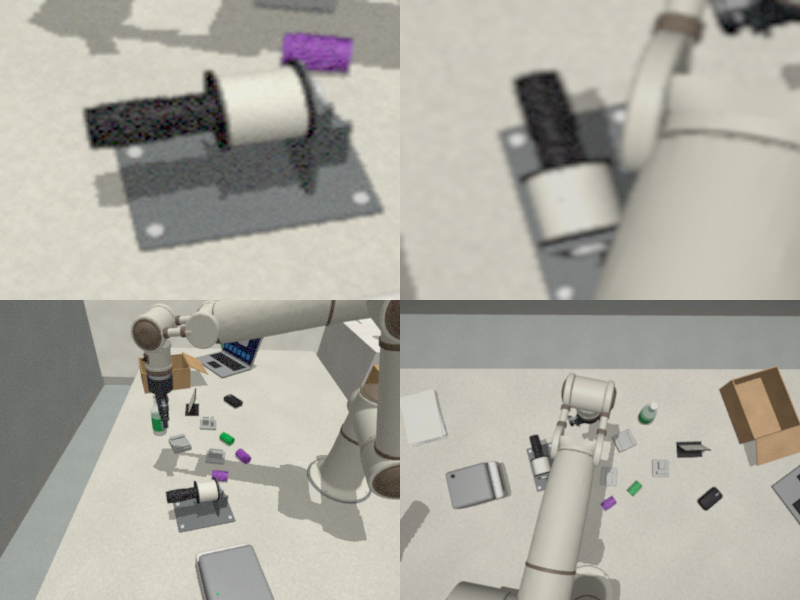

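The picture shows the roll, disc and cap seated against each other on the spindle with no gap (side crop (88-310, 70-150)). The mouse, bottle and sign are undisturbed. Handing in.

```bash
python3 -c "
from bench import arm
print(arm.job_done())"
```

```text
the job is handed in; nothing more can be done
None
```

The roll, guide disc and end cap are on the spindle in that order, pressed together with no visible gaps; the job was handed in at about 39 s, with the mouse, bottle and sign holder untouched and no verdict returned.

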